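# Zero the thickness comparator on its master, then gauge a loom strip

### The job

Zero the comparator on the aluminium master bar lying in it: draw the head gently down by its knob until the needle stands on the zero mark (the long tick at the top of the dial), and let go of it. Then draw the master out and lay it flat on the table clear of the comparator, and slide the wooden strip with the three pins along the channel, bevelled end first, under the spindle until it sits fully home against the stop, with a gentle push only, and let go. Do not force the spindle onto its end stop, do not touch the head again once the master is out, and leave everything else where it is.

Things in the scene. Friction and masses are not known exactly. Their poses are not given: they have to be found in the camera images.
- comparator: bench comparator fixed to the table. Grey base x -65 to +70, y -40 to +40, 20 thick; at left (y=+70) a steel column, 22 thick, top 112 above the table, carries the head. Origin: on the table under the spindle's axis; x runs along the channel away from the robot, y left, z up
- mouth (a point): open front end of the channel, on its floor (20 above the table), midway between the rails, at x=-68 of the comparator. The channel runs along the comparator's x: two steel rails 10 high, 33 apart (bars are 30 wide) from x=-35 to +35 of the comparator, flaring to about 40 apart at the mouth; the stop closes the far end
- stop: dark steel stop block, 16 high, at the channel's far end. Origin on its face towards the channel, on the channel floor, x=+30 of the comparator. A bar fully home has its nose on this face and its centre at x=-45 of the comparator; its rear 55 stick out past the base towards the robot
- head: grey measuring head, 46 high, x -22 to +22, y -25 to +88 (with its collar), sliding vertically on the column (30 travel). About 9 N of friction holds it where it is left; drawing it down takes 5 to 9 N. Starts raised. Black knob on top; on its far (+x) side a round white dial, 80 across, facing away from the robot and tilted up. Origin: centre of its underside, on the spindle's axis; axes as the comparator's
- knob (a point): grip point on the head's knob, an upright black cylinder 26 across, 35 high: its top is 12 above this point, its foot 23 below, 10 above the head's top. The dial's rim stands 13 beyond the knob, so close the fingers along the comparator's y, left and right of it, where it is free; the column there ends lower than the knob's foot
- needle (a joint): dial needle, rad: 0 with the spindle hanging free, 0.3 more for each mm the spindle is pushed up (3.0 at its end stop, where the force shoots up). The zero mark, the one long thick tick at the dial's top, is at 1.5. At 0 the needle lies to the left for one facing the dial; it turns clockwise. Thin ticks are 0.3 apart
- under_head (a point): centre of the head's underside. Here hangs the steel spindle, 8 thick, with a ball tip of radius 5, pushed down by a light spring (2 to 4 N, 10 of travel). The gauge (spindle and dial) is clamped in the head at a height that differs from day to day: the tip hangs 25 to 33 below this point when free, and first meets the master after the head has come down 1 to 17; only the needle tells
- master: master bar: bare aluminium, 150 x 30 x 22 high, about 0.25 kg, no pins; starts in the channel under the spindle. Origin: centre of its underside; x along it to the nose (away from the robot), whose top edge is bevelled 22 long, 10 deep; z up. Its rear (x -75 to -30) is free to grip from the sides
- strip: the part: pale wooden strip 150 x 30 x 24 high, about 0.09 kg, three steel pins in a row on top at x=0, -12, -24, standing 17 high; flat on the table left or right of the comparator, nose away from the robot. Origin: centre of its underside; x along it to the nose, whose top edge is bevelled 22 long, 10 deep, so the spindle rides up it; z up. Rear (x -75 to -30) is free to grip
- offcut: bystander: plain square-ended offcut of pale wood, 95 x 30 x 24, no pins and no bevel, lying flat on the other side of the comparator from the strip. Origin: centre of its underside
- disc: bystander: flat pale wooden disc, 48 across, 18 high, beyond and to the left of the comparator. Origin: centre of its underside
- jar: bystander: small clear jar with a steel cap, 54 across, 70 high, beyond and to the right of the comparator. Origin: centre of its underside
- hammer: bystander: hammer, 240 long, lying flat at the far left. Origin near its middle, on the table
Mind the look-alikes: they are no part of the job. Leave any blue or yellow look-alike of the comparator alone.

How it is judged:
By the outcome, as a careful person would: the job done as asked, in the order asked, and still so for the second after the job is handed in, with the robot touching nothing.
It also fails if it takes over 72 s, if anything falls off the work surface, if the arm or the gripper's body presses on something with over 40 N, if the wrist force passes 120 N, or if a joint passes its speed limit or range.

### The arm

A 6-joint arm with a two-finger parallel gripper is mounted at the origin on the work surface. World frame = base frame: x ahead of the robot, y to its left, z up, the work surface at z = 0. Lengths are in m, angles in rad, forces in N, time in s.
With the tool pointing down it reaches from about 0.35 to 0.775 m from the base axis. Payload 7.3 kg.
Tool frame: the origin (TCP) lies between the finger pads; the fingertips stand 17 mm ahead of it and the grasp point (between the pads) lies 2 mm behind it; z points along the fingers, y is the direction in which the jaws open and shut (so a half turn about z gives the same grasp; the last joint's range is limited). The gripper opens to 92 mm and grips with 3 to 60 N. Pads are 19 mm wide; open, the fingers measure 130 mm over their backs; the gripper's body (75 mm by 190 mm) begins 47 mm behind the grasp point.
Start: joints at [-1.49, 0.342, 1.524, -0, 1.275, -0.146], TCP at [0.118, -0.512, 0.244] pointing down, gripper open.
Joint ranges: [-2.53, 2.53], [-0.77, 2.02], [0.04, 2.7], [-1, 4.14], [0.28, 2.66], [-3.11, 3.11]. Speed limits (rad/s): [2.57, 2.57, 3.14, 3.14, 3.14, 3.14].

### API

Orientations are given as [roll, pitch, yaw] about the fixed x, y, z axes, in that order (R = Rz(yaw) Ry(pitch) Rx(roll)).
In Python, from cell import sensors, vision, hand_in gives the robot as it stands.
- The arm moves only by the tool step_arm, never from a script. Its argument "series" is a list of rows, each a list of 5 numbers: the opening, from 0 (shut) to 1 (fully open), then the shift along the world's x, y, z each as a share of 25 mm, from -1 to 1, then the turn about the world's z as a share of 0.08 rad, from -1 to 1. A call has 1 to 12 rows; each row shifts and turns the commanded pose from where the row before left it; what a row does not reach is not made up. A row lasts 1/10 s, in which the tool goes at most 50 mm and 8.59 degrees, less where a joint would pass 70% of its speed; a pose out of reach is approached as far as the arm can. A call with a number of a shift or a turn outside -1 to 1 is refused whole. A call with a gripper value outside its range is refused whole. The fingers move at their own pace and stop on an object; "squeeze" is the grip in N (left out, the last holds). Time passes only in rows, so rows that do not move let the fingers close. It gives the time, the measured TCP pose, the force and the opening at its end, in the units of the state.
- sensors.observe(): the state, without advancing time (a new reading comes with each control period).
- vision.read_camera(name): name is "side" or "top"; returns a dict with "pixels" (480x640x3 uint8, blue, green, red), "range_z" (480x640 float32, m along the optical axis (not along the pixel's ray), 0 where there is no reading), "camera_matrix" (3x3 intrinsics, pixels), "pose" (4x4, takes a point from camera to world coordinates). Camera axes: x right, y down, z forward; pixel columns grow to the right and rows downward; lengths in m; the calibration is good to about 2 mm. A picture is of the moment at which its call begins.
- hand_in(): hands the job in, once; it reports no verdict.
The state is a dict: "time": time; "qpos": joint angles; "qvel": joint speeds; "joint_efforts": joint torques, N m; "tool_pos": TCP position; "tool_rot": TCP orientation; "contact_force": force on the tool from outside, world axes, zero at the start; "torque": the same for the moment, N m; "opening": finger opening in m.
Only numpy, scipy, OpenCV 4.12 (cv2) and the standard library are available. Lean on these libraries where they do the work, as an engineer would, in place of code of your own. Each camera call takes 0.05 s, during which the arm holds its last target.

## Working session

There is one attempt and no reset: what is moved stays moved. The work goes in short steps, Python scripts to look and compute and a tool call to move; the robot and the scene stay as the last step left them, time stands still between calls to the robot, and variables do not carry over. Pictures are saved under pics/ and viewed, and the job is handed in when it is done.

Besides the shell and the picture viewer there is one more tool, called after "Call:" in YAML: its name, and indented under it one key for each argument. step_arm: Moves the arm, as the interface text tells. Its arguments: {"type":"object","properties":{"series":{"type":"array","items":{"type":"array","items":{"type":"number","minimum":-1,"maximum":1}}},"squeeze":{"type":"number"}},"required":["series"]}

```bash
ls; mkdir -p pics
python3 - <<'E'
from cell import sensors, vision
import cv2,numpy as np
print(sensors.observe())
for n in("side","top"):
    d=vision.read_camera(n); cv2.imwrite(f"pics/{n}0.png",d["pixels"]); np.savez(f"pics/{n}0.npz",**d)
    print(n,d["camera_matrix"].round(1).tolist(),d["pose"].round(4).tolist())
E
```

```text
pics
{'time': 0.0, 'qpos': array([-1.48996723e+00,  3.42687020e-01,  1.52502951e+00, -4.26840124e-06,
        1.27535392e+00, -1.45981410e-01]), 'qvel': array([ 0.0013106 , -0.00028801, -0.00085811,  0.00056205,  0.00124109,
       -0.00056418]), 'joint_efforts': array([ 2.44075673e-04, -4.31246281e+01, -2.44221425e+01,  7.16019818e-02,
        5.59651677e-02, -1.23589075e-04]), 'tool_pos': array([ 0.11805661, -0.51116951,  0.2430591 ]), 'tool_rot': array([-3.14012999e+00, -2.10926447e-04,  2.26811602e-01]), 'contact_force': array([-0.13525006, -0.02586698, -0.14286245]), 'torque': array([ 0.00726428, -0.03842952,  0.04936412]), 'opening': 0.09149013990091817}
side [[598.5, 0.0, 320.0], [0.0, 598.5, 243.3], [0.0, 0.0, 1.0]] [[-0.9918, -0.1068, 0.0698, 0.4469], [-0.127, 0.7753, -0.6187, 0.8452], [0.0119, -0.6225, -0.7825, 1.1139], [0.0, 0.0, 0.0, 1.0]]
top [[519.0, 0.0, 328.9], [0.0, 519.0, 236.4], [0.0, 0.0, 1.0]] [[-0.0054, -0.9917, 0.1287, 0.3803], [-1.0, 0.0045, -0.0068, 0.0354], [0.0061, -0.1287, -0.9917, 1.3133], [0.0, 0.0, 0.0, 1.0]]
```

View pics/side0.png

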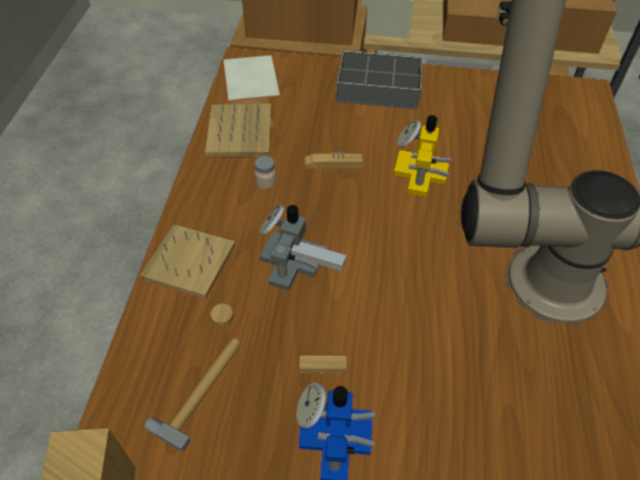

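View pics/top0.png

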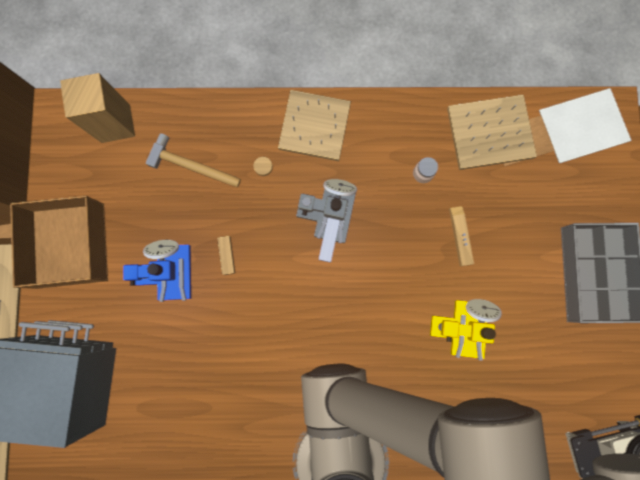

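The side view shows the grey comparator at (290,245) with the master sticking out at (320,255). The strip with pins is at (335,159) and the plain offcut at (323,363). The look-alikes are the blue comparator (338,430), the yellow comparator (425,155) and the pin boards. I'll check these in close crops.

```bash
cat > h.py <<'E'
import numpy as np,cv2
def load(n): return dict(np.load(f"pics/{n}.npz"))
def pt(d,u,v,z=None):
    K=d["camera_matrix"];P=d["pose"]
    r=P[:3,:3]@np.array([(u-K[0,2])/K[0,0],(v-K[1,2])/K[1,1],1.])
    o=P[:3,3]
    if z is None: return o+r*d["range_z"][int(round(v)),int(round(u))]
    return o+r*(z-o[2])/r[2]
def pts(d):
    K=d["camera_matrix"];P=d["pose"];v,u=np.mgrid[:480,:640]
    r=np.stack([(u-K[0,2])/K[0,0],(v-K[1,2])/K[1,1],np.ones_like(u,float)],-1)*d["range_z"][...,None]
    return r@P[:3,:3].T+P[:3,3]
def proj(d,p):
    K=d["camera_matrix"];P=d["pose"];c=P[:3,:3].T@(np.array(p)-P[:3,3]);q=K@c;return q[:2]/q[2]
def crop(img,x0,y0,x1,y1,s): return cv2.resize(img[y0:y1,x0:x1],None,fx=s,fy=s,interpolation=cv2.INTER_CUBIC)
def shot(name,tag):
    from cell import vision
    d=vision.read_camera(name); np.savez(f"pics/{tag}.npz",**d); cv2.imwrite(f"pics/{tag}.png",d["pixels"]);return d
E
python3 - <<'E'
from h import *
t=load("top0");s=load("side0")
a=crop(t["pixels"],280,165,380,275,5);b=crop(t["pixels"],440,195,490,275,5)
cv2.imwrite("pics/c1.png",a);cv2.imwrite("pics/c1b.png",b)
cv2.imwrite("pics/c2.png",crop(s["pixels"],250,190,360,295,6))
cv2.imwrite("pics/c3.png",crop(s["pixels"],295,140,375,180,8))
P=pts(t)
for nm,(x0,y0,x1,y1),lo,hi in [("master",(310,215,345,265),.036,.046),("strip",(445,200,480,270),.018,.028),("offcut",(215,232,240,277),.018,.028),("jar",(410,150,445,185),.06,.08),("rails",(310,180,360,245),.027,.033)]:
    Q=P[y0:y1,x0:x1].reshape(-1,3);m=(Q[:,2]>lo)&(Q[:,2]<hi);Q=Q[m]
    r=cv2.minAreaRect((Q[:,:2]*1000).astype(np.float32));print(nm,len(Q),r,Q.mean(0))
E
```

```text
master 468 ((537.9551391601562, 27.280311584472656), (49.333946228027344, 106.21977233886719), 78.69760131835938) [0.53806896 0.02764929 0.04195873]
strip 623 ((548.5228881835938, -306.8300476074219), (147.90530395507812, 32.730262756347656), 8.217985153198242) [ 0.54508874 -0.30650016  0.02325336]
offcut 431 ((502.4824523925781, 285.5810546875), (94.9267349243164, 31.709339141845703), 8.365277290344238) [0.50284206 0.28501114 0.02414214]
jar 304 ((714.1166381835938, -216.45474243164062), (45.856346130371094, 48.41464614868164), 44.45927429199219) [ 0.71342475 -0.21595713  0.07000322]
rails 136 ((595.4888305664062, 17.254905700683594), (74.64253234863281, 118.41134643554688), 73.93872833251953) [0.57143583 0.01731632 0.02971888]
```

View pics/c1.png

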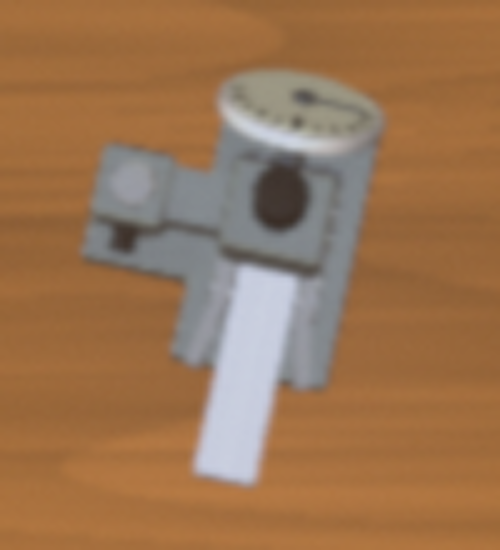

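View pics/c1b.png

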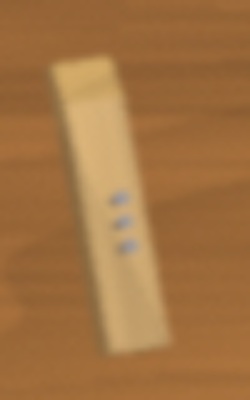

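View pics/c2.png

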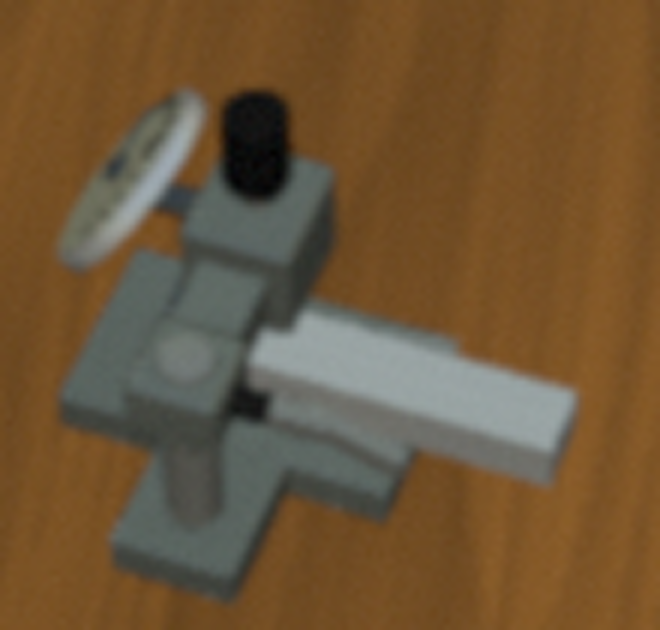

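View pics/c3.png

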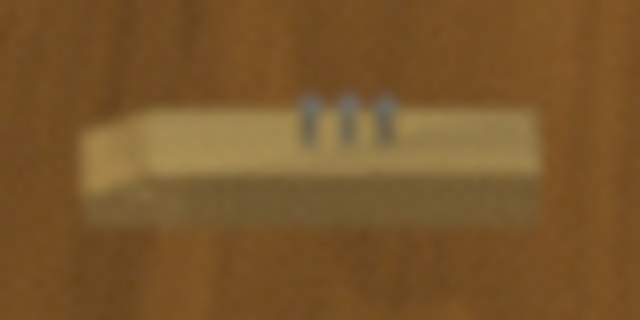

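Crops: the bevelled, three-pinned wooden strip is at top (462,237), and the master is bare metal in the grey comparator. The needle lies to the right in the image, and the zero mark is at the dial's bottom edge in the top view, near crop (298,122). Next I'll fit poses.

Run:
```python
from h import *
t=load("top0");P=pts(t);I=t["pixels"].astype(int)
def edgefit(mask,name,z):
    v,u=np.nonzero(mask)
    Q=np.array([pt(t,a,b,z)[:2] for a,b in zip(u,v)])*1000
    c=Q.mean(0);w,V=np.linalg.eigh(np.cov(Q.T));a=V[:,1]*np.sign(V[0,1]);n=np.array([-a[1],a[0]])
    print(name,len(Q),"c",c.round(1),"yaw deg",np.degrees(np.arctan2(a[1],a[0])).round(2),"ext along",((Q-c)@a).min().round(1),((Q-c)@a).max().round(1),"lat",((Q-c)@n).min().round(1),((Q-c)@n).max().round(1))
    r=cv2.minAreaRect(Q.astype(np.float32));print("  rect",[np.round(x,1) for x in r])
Z=P[...,2]
B=np.zeros(Z.shape,bool);B[222:262,315:345]=1
edgefit(B&(abs(Z-.042)<.005)&(I.min(-1)>140),"master",.042)
B[:]=0;B[200:270,445:480]=1
edgefit(B&(Z>.017)&(Z<.05)&(abs(Z-.024)<.006),"strip",.024)
# knob/head
for lo,hi in [(.085,.115),(.115,.125),(.125,.16),(.16,.2)]:
    B[:]=0;B[165:245,280:370]=1
    m=B&(Z>lo)&(Z<hi);Q=P[m];print(lo,hi,m.sum(),Q.mean(0).round(4),np.median(Q[:,2]).round(4),Q.min(0).round(3),Q.max(0).round(3))
m=np.zeros(Z.shape,bool);m[165:245,280:370]=1;m&=(I.max(-1)<50)
Q=P[m];print("dark",m.sum(),Q.mean(0),np.percentile(Q[:,2],[5,50,95]))
np.set_printoptions(linewidth=250)
print((Z[196:216,328:346]*1000).round().astype(int))
s=load("side0");Ps=pts(s);Is=s["pixels"].astype(int)
m=np.zeros(Z.shape,bool);m[200:226,283:304]=1;m&=Is.max(-1)<40
Q=Ps[m];print("side dark",m.sum(),Q.mean(0),Q.min(0),Q.max(0))
```

```text
master 449 c [534.   28.3] yaw deg -13.36 ext along -49.0 51.5 lat -23.1 15.6
  rect [array([534.7,  25.2]), array([ 38.4, 100.7]), np.float64(75.5)]
strip 654 c [ 543.9 -306.7] yaw deg 8.5 ext along -69.5 77.9 lat -16.2 16.7
  rect [array([ 548. , -305.8]), array([147.3,  32.7]), np.float64(8.3)]
0.085 0.115 590 [0.6251 0.0486 0.106 ] 0.1081 [ 0.579 -0.038  0.085] [0.68  0.1   0.115]
0.115 0.125 328 [0.6149 0.0119 0.121 ] 0.1215 [ 0.578 -0.035  0.115] [0.665 0.092 0.125]
0.125 0.16 261 [0.6308 0.0058 0.1359] 0.1363 [ 0.582 -0.034  0.125] [0.658 0.038 0.159]
0.16 0.2 103 [0.6041 0.0129 0.1671] 0.1673 [ 0.592 -0.     0.16 ] [0.616 0.025 0.172]<stdin>:19: RuntimeWarning: Mean of empty slice.
  ret = um.true_divide(
Traceback (most recent call last):
IndexError: index -1 is out of bounds for axis 0 with size 0
```

Run:
```python
from h import *
t=load("top0");s=load("side0")
def w(x,y,z): return pt(t,280+(x+.5)/5-.5,165+(y+.5)/5-.5,z)[:2]*1000
def ang(a,b): d=b-a; return np.degrees(np.arctan2(d[1],d[0])),np.linalg.norm(d)
a,b=w(193,473,.042),w(238,265,.042);c,d=w(258,484,.042),w(297,272,.042)
print("master L",a,b,ang(a,b),"R",c,d,ang(c,d))
fl,fr=w(172,355,.02),w(326,388,.02);print("base front",fl,fr,ang(fr,fl))
br=w(380,145,.02);print("base right",ang(fr,br))
# subpixel side edges of master via gradient
g=cv2.GaussianBlur(t["pixels"],(3,3),0).astype(float)[...,0]  # blue
L=[];R=[]
for v in range(236,258):
    row=g[v,310:350];gr=np.gradient(row)
    def peak(i,gr):
        y0,y1,y2=gr[i-1],gr[i],gr[i+1];return i+.5*(y0-y2)/(y0-2*y1+y2)
    i=np.argmax(gr);j=np.argmin(gr)
    L.append(pt(t,310+peak(i,gr),v,.042)[:2]*1000);R.append(pt(t,310+peak(j,-gr),v,.042)[:2]*1000)
for n,X in(("L",L),("R",R)):
    X=np.array(X);p=np.polyfit(X[:,0],X[:,1],1);r=X[:,1]-np.polyval(p,X[:,0]);k=abs(r)<2.5
    p=np.polyfit(X[k,0],X[k,1],1);print(n,np.degrees(np.arctan(p[0])),"y at 500",np.polyval(p,500),"at 550",np.polyval(p,550),k.sum(),len(k))
B=np.zeros((480,640),bool);P=pts(t);B[165:245,280:370]=1
m=B&(P[...,2]>.160);Q=P[m];print("knobtop",cv2.minEnclosingCircle((Q[:,:2]*1000).astype(np.float32)),np.percentile(Q[:,2],[5,50,95]))
Z=P[...,2]
v,u=np.nonzero(B&(Z>.11)&(Z<.128)&(t["range_z"]>0));
Ps=pts(s)
for (cx,cy) in [(262,110),(255,150),(258,215),(186,355),(300,215)]:
    u,v=250+(cx+.5)/6-.5,190+(cy+.5)/6-.5;print("side",cx,cy,Ps[int(round(v)),int(round(u))])
```

```text
master L [488.96236951  53.23521026] [592.37373021  30.6182435 ] (np.float64(-12.336830323539195), np.float64(105.85573535000796)) R [483.39209489  21.339929  ] [588.72663414   1.35680117] (np.float64(-10.74198839915558), np.float64(107.21329468076954))
base front [550.36027362  63.93413372] [533.2996281  -13.32568091] (np.float64(77.54768140597115), np.float64(79.1210754700016))
base right (np.float64(-12.969799444188954), np.float64(127.46639734372586))
L -12.555466601728769 y at 500 51.57772891114779 at 550 40.4422021482909 22 22
R -13.25511108709238 y at 500 19.390047495614596 at 550 7.6119026558971825 10 22
knobtop ((498.3460998535156, 23.230220794677734), 118.70958709716797) [0.16324668 0.16809327 1.31329198]
side 262 110 [0.60021608 0.00996602 0.16738376]
side 255 150 [0.60038003 0.02362859 0.16032318]
side 258 215 [0.6001575  0.01743485 0.12040719]
side 186 355 [0.61698284 0.07682627 0.10812557]
side 300 215 [0.58549339 0.01298162 0.11757023]
```

Call:
step_arm:
  series:
    - [0.8,0.88,0.95,0,-0.25]
    - [0.8,0.88,0.95,0,-0.25]
    - [0.8,0.88,0.95,0,-0.25]
    - [0.8,0.88,0.95,0,-0.25]
    - [0.8,0.88,0.95,0,-0.25]
    - [0.8,0.88,0.95,0,-0.25]
    - [0.8,0.88,0.95,0,-0.25]
    - [0.8,0.88,0.95,0,-0.25]
    - [0.8,0.88,0.95,0,-0.25]
    - [0.8,0.88,0.95,0,-0.25]
    - [0.8,0.88,0.95,0,-0.25]
    - [0.8,0.88,0.95,0,-0.25]

```text
time: 1.3
tool_pos: [0.3827, -0.2253, 0.2435]
tool_rot: [-3.141, 0.0, -0.014]
contact_force: [0.2, -0.1, 0.1]
opening: 0.0735
```

Call:
step_arm:
  series:
    - [0.8,0.88,0.95,0,-0.25]
    - [0.8,0.88,0.95,0,-0.25]
    - [0.8,0.88,0.95,0,-0.25]
    - [0.8,0.88,0.95,0,-0.25]
    - [0.8,0.88,0.95,0,-0.25]
    - [0.8,0.88,0.95,0,-0.25]
    - [0.8,0.88,0.95,0,-0.25]
    - [0.8,0.88,0.95,0,-0.25]
    - [0.8,0.88,0.95,0,-0.25]
    - [0.8,0.88,0.95,0,-0.25]
    - [0.8,0,0,0,0]
    - [0.8,0,0,0,0]

```text
time: 2.5
tool_pos: [0.6017, 0.0112, 0.2428]
tool_rot: [3.141, 0.002, -0.212]
contact_force: [-1.6, -0.8, -0.2]
opening: 0.0734
```

Run:
```python
from h import *
d=shot("side","side1");cv2.imwrite("pics/c4.png",crop(d["pixels"],240,120,360,240,5))
d=shot("top","top1");cv2.imwrite("pics/c5.png",crop(d["pixels"],280,150,390,265,5))
```

```text
(no output)
```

View pics/c4.png

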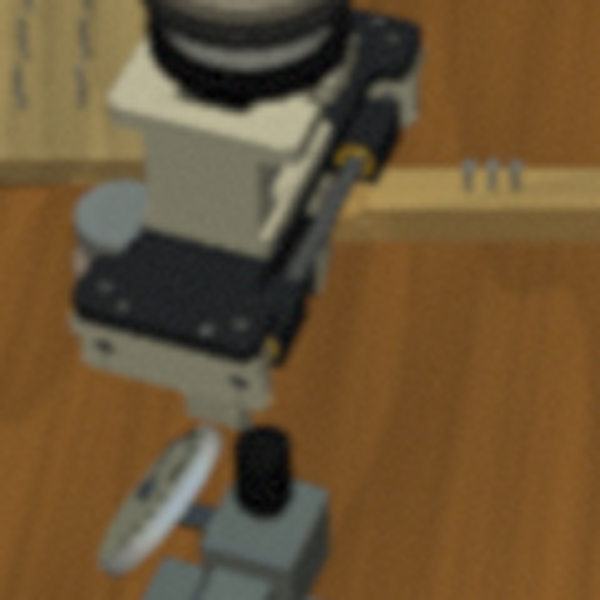

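View pics/c5.png

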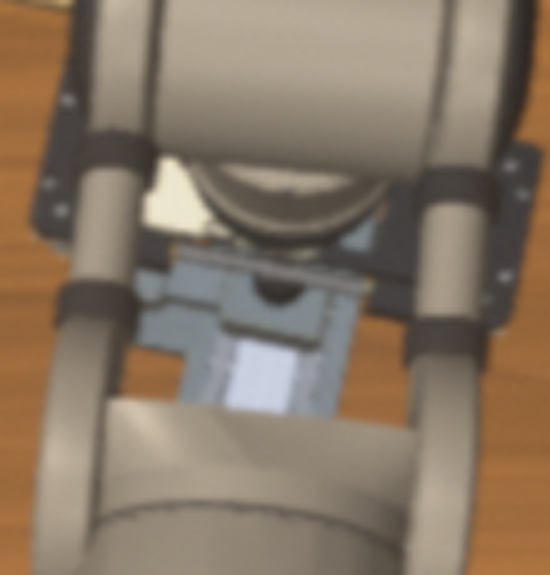

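Run:
```python
from h import *
t=load("top0");s=load("side0")
cv2.imwrite("pics/c6.png",np.hstack([crop(t["pixels"],318,185,358,225,10),crop(s["pixels"],272,196,312,236,10)]))
```

```text
(no output)
```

View pics/c6.png

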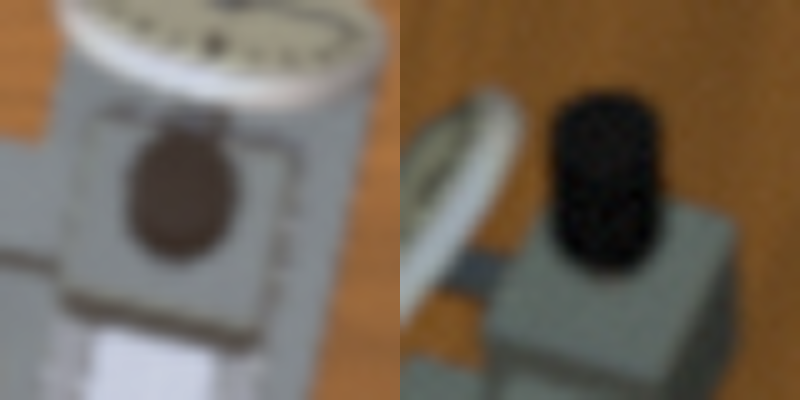

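Run:
```python
from h import *
t=load("top0");s=load("side0")
for z in(.164,.168,.172): print(pt(t,318+18.45-.5,185+18.55-.5,z),pt(s,272+20.55-.5,196+12.95-.5,z))
a=np.radians(-12.5)
for p in[(.605,.0115)]:
  for l in[(-65,40),(-65,-40),(70,-40)]:
    q=np.array(p)+np.array([np.cos(a)*l[0]-np.sin(a)*l[1],np.sin(a)*l[0]+np.cos(a)*l[1]])/1000
    print(l,proj(t,[*q,.02]),proj(s,[*q,.02]))
```

```text
[0.60513167 0.01120817 0.164     ] [0.60256413 0.00852433 0.164     ]
[0.60434904 0.01129243 0.168     ] [0.60190858 0.01204781 0.168     ]
[0.60356641 0.01137669 0.172     ] [0.60125302 0.01557129 0.172     ]
(-65, 40) [313.72696762 235.66512705] [312.75352665 272.04754514]
(-65, -40) [344.86432411 242.36450405] [324.63803042 245.85816891]
(70, -40) [355.86833902 190.83281724] [271.03937491 230.33538745]
```

Call:
step_arm:
  series:
    - [0.8,0.05,0,-0.9,-0.07]
    - [0.8,0,0,-0.9,0]
    - [0.8,0,0,-0.9,0]
    - [0.8,0,0,-0.86,0]
    - [0.6,0,0,0,0]
    - [0.2,0,0,0,0]
    - [0.2,0,0,0,0]
    - [0.2,0,0,0,0]
    - [0.2,0,0,0,0]
    - [0.2,0,0,0,0]
  squeeze: 25

```text
time: 3.6
tool_pos: [0.6035, 0.011, 0.1553]
tool_rot: [3.142, -0.001, -0.219]
contact_force: [-0.3, -0.2, -0.6]
opening: 0.0302
```

Call:
step_arm:
  series:
    - [0,0,0,0,0]
    - [0,0,0,0,0]
    - [0,0,0,0,0]
    - [0,0,0,0,0]

```text
time: 4.0
tool_pos: [0.6032, 0.0094, 0.1552]
tool_rot: [3.139, -0.0, -0.219]
contact_force: [-1.9, -5.8, 2.7]
opening: 0.0254
```

Call:
step_arm:
  series:
    - [0,0,-0.07,0,0]
    - [0,0,0,-0.04,0]
    - [0,0,0,-0.04,0]

```text
time: 4.3
tool_pos: [0.6032, 0.0094, 0.1531]
tool_rot: [3.142, 0.0, -0.219]
contact_force: [-2.9, 0.1, 5.7]
opening: 0.0254
```

Call:
step_arm:
  series:
    - [0,0,0,-0.04,0]
    - [0,0,0,-0.04,0]
    - [0,0,0,-0.04,0]

```text
time: 4.6
tool_pos: [0.6032, 0.0093, 0.1496]
tool_rot: [3.142, 0.0, -0.219]
contact_force: [-4.3, 0.9, 4.1]
opening: 0.0253
```

Call:
step_arm:
  series:
    - [0,0,0,0,0]

```text
time: 4.7
tool_pos: [0.6032, 0.0093, 0.1495]
tool_rot: [3.142, 0.0, -0.219]
contact_force: [-3.0, 1.1, 3.7]
opening: 0.0251
```

Run:
```python
from h import *
d=shot("side","side2");e=shot("top","top2")
cv2.imwrite("pics/c7.png",np.hstack([crop(d["pixels"],250,170,310,240,6),crop(e["pixels"],310,165,370,235,6)]))
```

```text
(no output)
```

View pics/c7.png

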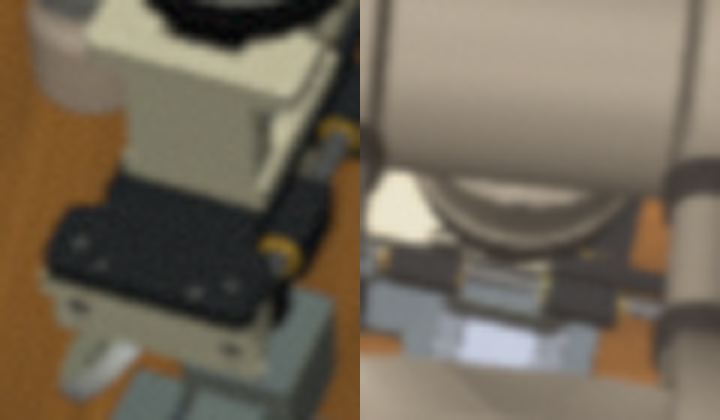

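Call:
step_arm:
  series:
    - [0.6,0,0,0,0]
    - [0.6,0,0,0,0]
    - [0.6,0,0,1,0]
    - [0.6,0,0,1,0]
    - [0.6,-0.2,-1,0.5,0]
    - [0.6,-0.2,-1,0.5,0]
    - [0.6,-0.2,-1,0,0]
    - [0.6,-0.2,-1,0,0]
    - [0.6,-0.2,-1,0,0]
    - [0.6,-0.2,-1,0,0]
    - [0.6,-0.2,-1,0,0]
    - [0.6,-0.2,-1,0,0]

```text
time: 6.0
tool_pos: [0.5633, -0.1921, 0.2246]
tool_rot: [3.141, -0.001, -0.219]
contact_force: [0.5, 0.4, -0.6]
opening: 0.0547
```

```bash
cat > look.py <<'E'
import sys
from h import *
k=sys.argv[1]
d=shot("side","side"+k);e=shot("top","top"+k)
cv2.imwrite(f"pics/d{k}.png",np.hstack([crop(d["pixels"],255,195,295,235,10),crop(e["pixels"],318,170,358,210,10)]))
cv2.imwrite(f"pics/e{k}.png",crop(e["pixels"],318,172,360,208,18))
E
python3 look.py 3
```

```text
(no output)
```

View pics/d3.png

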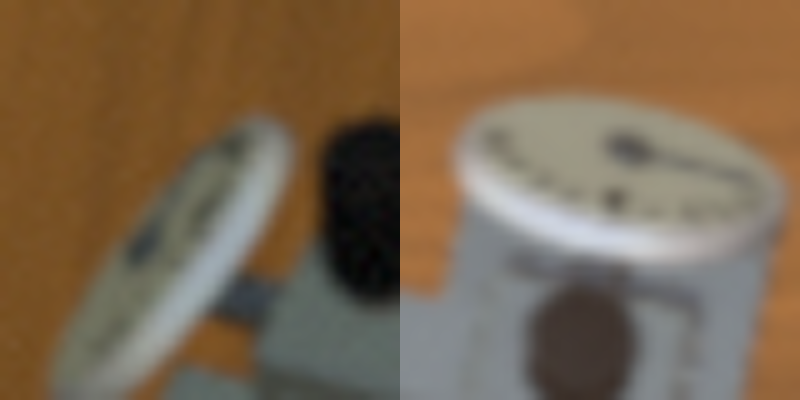

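The side view shows the dial edge-on, so it reads poorly. In the top crop the hub is at (630,148), the needle tip at (755,180) and the zero mark at (615,200), so the needle is still at about 0 and the spindle isn't touching yet. I'll grip again and draw further.

Call:
step_arm:
  series:
    - [0.6,0.2,1,0,0]
    - [0.6,0.2,1,0,0]
    - [0.6,0.2,1,0,0]
    - [0.6,0.2,1,0,0]
    - [0.6,0.2,1,0,0]
    - [0.6,0.2,1,0,0]
    - [0.6,0.2,1,-0.5,0]
    - [0.6,0.2,1,-0.5,0]
    - [0.6,0,0,-1,0]
    - [0.6,0,0,-1,0]
    - [0.6,0,0,0,0]
    - [0,0,0,0,0]

```text
time: 7.3
tool_pos: [0.6035, 0.0096, 0.15]
tool_rot: [3.142, 0.0, -0.219]
contact_force: [0.3, -0.6, 0.5]
opening: 0.0505
```

Call:
step_arm:
  series:
    - [0,0,0,0,0]
    - [0,0,0,0,0]
    - [0,0,0,0,0]
    - [0,0,0,0,0]

```text
time: 7.7
tool_pos: [0.6038, 0.0092, 0.1508]
tool_rot: [-3.141, -0.002, -0.219]
contact_force: [0.2, 0.6, 3.5]
opening: 0.0255
```

Call:
step_arm:
  series:
    - [0,0,0,-0.04,0]

```text
time: 7.8
tool_pos: [0.6038, 0.0092, 0.1498]
tool_rot: [-3.141, -0.002, -0.219]
contact_force: [-0.8, 0.3, 4.5]
opening: 0.0255
```

Call:
step_arm:
  series:
    - [0,0,0,-0.04,0]

```text
time: 7.9
tool_pos: [0.6038, 0.0092, 0.1485]
tool_rot: [-3.141, -0.002, -0.219]
contact_force: [0.3, 0.6, 4.9]
opening: 0.0255
```

Call:
step_arm:
  series:
    - [0,0,0,-0.04,0]

```text
time: 8.0
tool_pos: [0.6038, 0.0092, 0.1472]
tool_rot: [-3.141, -0.001, -0.219]
contact_force: [0.3, 1.0, 6.5]
opening: 0.0255
```

Call:
step_arm:
  series:
    - [0,0,0,-0.04,0]

```text
time: 8.1
tool_pos: [0.6038, 0.0092, 0.1463]
tool_rot: [-3.141, -0.001, -0.219]
contact_force: [0.4, 0.7, 8.0]
opening: 0.0251
```

Call:
step_arm:
  series:
    - [0,0,0,-0.04,0]

```text
time: 8.2
tool_pos: [0.6038, 0.0092, 0.1453]
tool_rot: [-3.141, -0.002, -0.219]
contact_force: [0.2, 1.0, 6.6]
opening: 0.0253
```

Call:
step_arm:
  series:
    - [0,0,0,0,0]

```text
time: 8.3
tool_pos: [0.6038, 0.0092, 0.1452]
tool_rot: [-3.141, -0.001, -0.219]
contact_force: [-0.0, 1.2, 5.4]
opening: 0.0255
```

Call:
step_arm:
  series:
    - [0.6,0,0,0,0]
    - [0.6,0,0,0,0]
    - [0.6,0,0,1,0]
    - [0.6,0,0,1,0]
    - [0.6,-0.2,-1,0.5,0]
    - [0.6,-0.2,-1,0.5,0]
    - [0.6,-0.2,-1,0,0]
    - [0.6,-0.2,-1,0,0]
    - [0.6,-0.2,-1,0,0]
    - [0.6,-0.2,-1,0,0]
    - [0.6,-0.2,-1,0,0]
    - [0.6,-0.2,-1,0,0]

```text
time: 9.5
tool_pos: [0.5626, -0.1918, 0.219]
tool_rot: [-3.142, 0.002, -0.219]
contact_force: [-0.1, 0.5, -0.4]
opening: 0.0551
```

```bash
python3 look.py 4
```

```text
(no output)
```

View pics/d4.png

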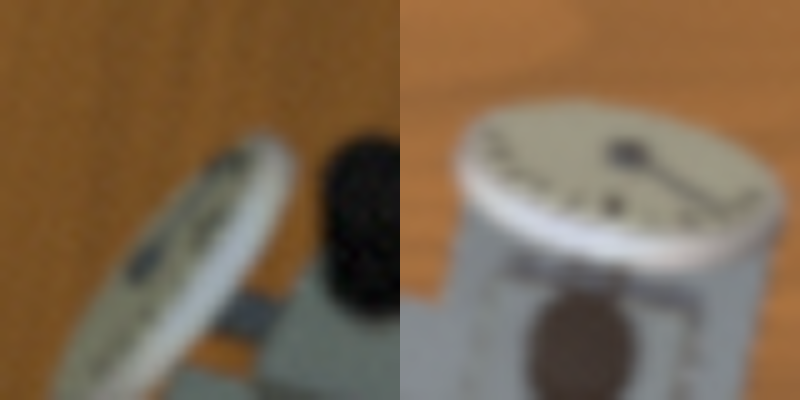

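```bash
cat > dial.py <<'E'
import sys
from h import *
# args: tag hubx huby  tipx tipy markx marky (in d-crop top half coords: col-400)
def ray(d,u,v):
    K=d["camera_matrix"];P=d["pose"];return P[:3,:3]@np.array([(u-K[0,2])/K[0,0],(v-K[1,2])/K[1,1],1.]),P[:3,3]
def plane(d):
    P=pts(d);I=d["pixels"].astype(int);m=np.zeros((480,640),bool);m[179:193,328:354]=1
    Q=P[m&(d["range_z"]>0)]
    for _ in range(5):
        c=Q.mean(0);n=np.linalg.svd(Q-c)[2][2];r=(Q-c)@n;Q=Q[abs(r)<max(2*r.std(),.002)]
    n*=np.sign(n[2]);return c,n,r.std()
if __name__=="__main__":
    for tag in sys.argv[1:]:
        d=load(tag);c,n,s=plane(d);print(tag,c.round(4),n.round(3),s,"tilt",np.degrees(np.arcsin(n[2])))
E
python3 dial.py top0 top3 top4
```

```text
top0 [ 0.6597 -0.0024  0.1056] [ 0.881 -0.231  0.412] 0.00438332229458127 tilt 24.3133541186472
top3 [ 0.6621 -0.0021  0.0943] [ 0.898 -0.18   0.402] 0.004417746619263856 tilt 23.695945066373476
top4 [ 0.6644 -0.0026  0.0847] [ 0.901 -0.167  0.401] 0.004042840395590798 tilt 23.632032127606916
```

View pics/e4.png

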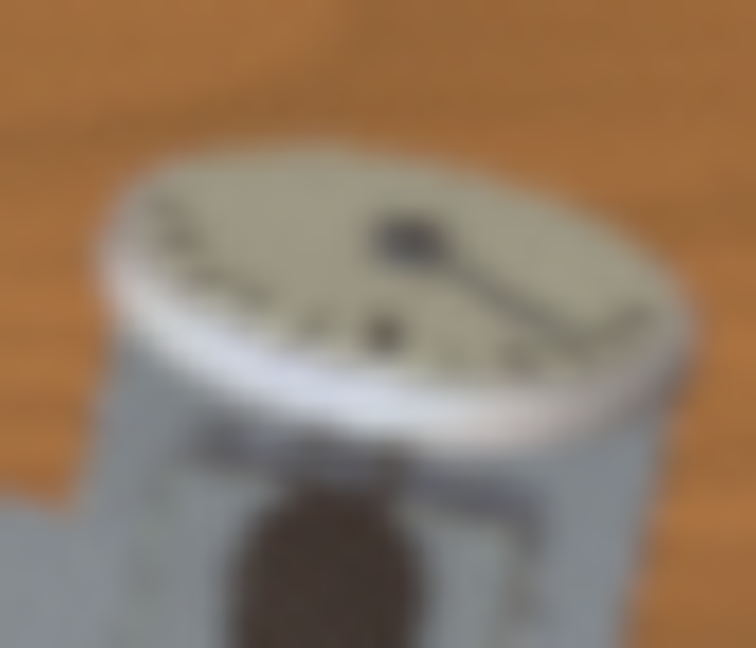

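Top crop (18x): hub (410,238), needle tip about (560,330), zero mark (383,332), so the needle reads about 0.7 rad. About 2.6 mm more is needed.

Call:
step_arm:
  series:
    - [0.6,0.2,1,0,0]
    - [0.6,0.2,1,0,0]
    - [0.6,0.2,1,0,0]
    - [0.6,0.2,1,0,0]
    - [0.6,0.2,1,0,0]
    - [0.6,0.2,1,0,0]
    - [0.6,0.2,1,-0.5,0]
    - [0.6,0.2,1,-0.5,0]
    - [0.6,0,0,-1,0]
    - [0.6,0,0,-1,0]
    - [0.6,0,0,0,0]
    - [0,0,0,0,0]

```text
time: 10.8
tool_pos: [0.6032, 0.0096, 0.1447]
tool_rot: [3.141, 0.001, -0.218]
contact_force: [0.8, 0.2, 0.9]
opening: 0.0507
```

Call:
step_arm:
  series:
    - [0,0,0,0,0]
    - [0,0,0,0,0]
    - [0,0,0,0,0]
    - [0,0,0,0,0]

```text
time: 11.2
tool_pos: [0.6038, 0.0092, 0.1457]
tool_rot: [-3.141, -0.002, -0.219]
contact_force: [0.0, 1.0, 3.7]
opening: 0.025
```

Call:
step_arm:
  series:
    - [0,0,0,-0.04,0]
    - [0,0,0,-0.04,0]
    - [0,0,0,0,0]

```text
time: 11.5
tool_pos: [0.6038, 0.0092, 0.144]
tool_rot: [-3.141, -0.002, -0.219]
contact_force: [-0.8, 1.0, 5.5]
opening: 0.0254
```

Call:
step_arm:
  series:
    - [0,0,0,-0.036,0]
    - [0,0,0,0,0]

```text
time: 11.7
tool_pos: [0.6038, 0.0092, 0.1432]
tool_rot: [-3.141, -0.002, -0.219]
contact_force: [-1.1, 1.3, 6.3]
opening: 0.0252
```

Call:
step_arm:
  series:
    - [0.6,0,0,0,0]
    - [0.6,0,0,0,0]
    - [0.6,0,0,1,0]
    - [0.6,0,0,1,0]
    - [0.6,-0.2,-1,0.5,0]
    - [0.6,-0.2,-1,0.5,0]
    - [0.6,-0.2,-1,0,0]
    - [0.6,-0.2,-1,0,0]
    - [0.6,-0.2,-1,0,0]
    - [0.6,-0.2,-1,0,0]
    - [0.6,-0.2,-1,0,0]
    - [0.6,-0.2,-1,0,0]

```text
time: 12.9
tool_pos: [0.5628, -0.1919, 0.2165]
tool_rot: [3.142, 0.001, -0.219]
contact_force: [0.7, -0.9, -0.1]
opening: 0.0549
```

```bash
python3 look.py 5
```

```text
(no output)
```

View pics/e5.png

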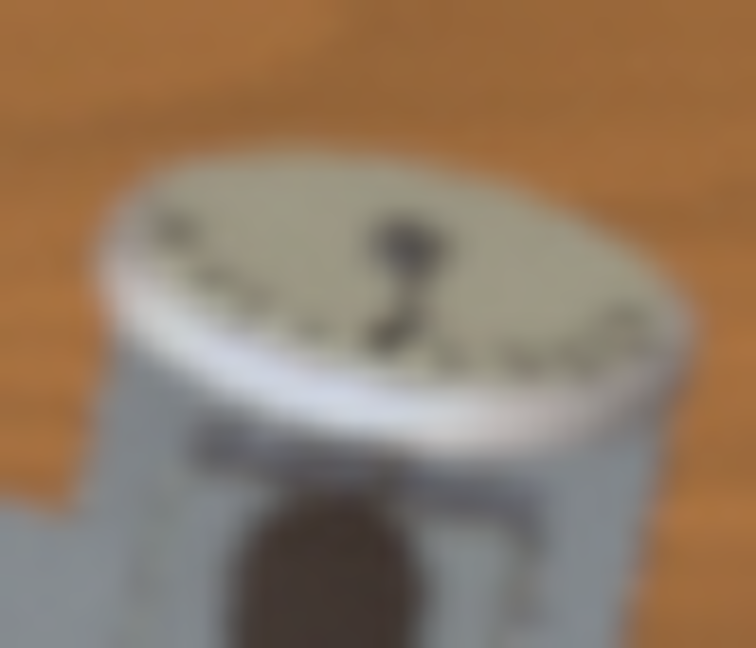

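View pics/d5.png

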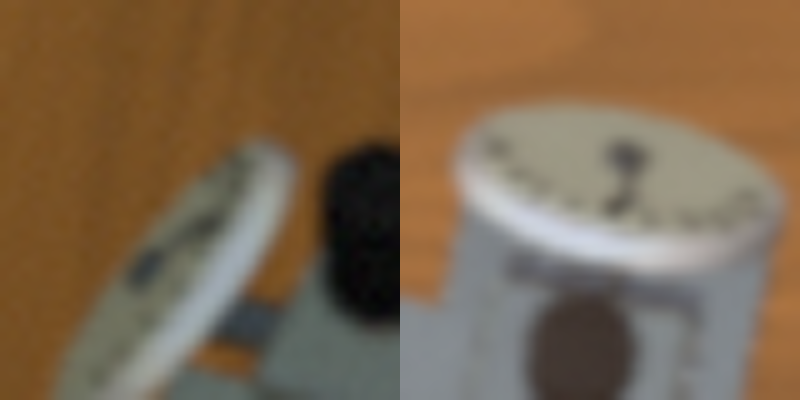

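```bash
cat > ov.py <<'E'
from h import *
from scipy.optimize import least_squares
import sys
a=np.radians(-12.5);X=np.array([np.cos(a),np.sin(a),0]);Y=np.array([-np.sin(a),np.cos(a),0]);Zv=np.array([0,0,1.])
def dirs(t,X=X,Y=Y): return -Y, -np.sin(t)*X+np.cos(t)*Zv, np.cos(t)*X+np.sin(t)*Zv
def P(d,C,t,phi,r,h=0):
    l,u,n=dirs(t); return proj(d,C+r*(np.cos(phi)*l+np.sin(phi)*u)+h*n)
def px(x,y): return np.array([318+(x+.5)/18-.5,172+(y+.5)/18-.5])
def to(q): return ((q-np.array([318,172])+.5)*18-.5)
E
python3 - <<'E'
from ov import *
d=load("top5")
# ellipse rim points (cream/white edge of face) from e5
E=[(105,235),(150,175),(220,152),(300,145),(400,158),(500,185),(600,235),(660,280),(690,325)]
E=[px(*e) for e in E]
ticks={1.5:(383,335),1.2:(448,362),0.0+0.9:(520,365),.6:(577,357)}
def res(p):
    C=p[:3];t=p[3];o=[]
    ph=np.linspace(0,2*np.pi,361);c=np.array([P(d,C,t,f,.040) for f in ph])
    for e in E: o.append(np.hypot(*(c-e).T).min())
    for f,q in ticks.items(): o+=list((P(d,C,t,f,p[4])-px(*q))*.7)
    o.append((p[2]-.10)/.02)
    return o
best=None
for t0 in(.4,.6,.8):
    r=least_squares(res,[.66,-.002,.11,t0,.033],x_scale=[.01,.01,.01,.1,.005]);print(r.cost,r.x,np.degrees(r.x[3]))
    if best is None or r.cost<best.cost: best=r
p=best.x;np.save("pics/dial.npy",p)
im=cv2.imread("pics/e5.png");C=p[:3];t=p[3]
for f in np.linspace(0,2*np.pi,200): cv2.circle(im,tuple(int(v) for v in to(P(d,C,t,f,.04))),1,(0,0,255),-1)
for k in range(11): cv2.circle(im,tuple(int(v) for v in to(P(d,C,t,.3*k,p[4]))),3,(255,0,0) if k!=5 else (0,255,0),-1)
cv2.circle(im,tuple(int(v) for v in to(C*0+0 if 0 else P(d,C,t,0,0))),3,(0,255,255),-1)
print("centre",to(P(d,C,t,0,0)), "raised 4mm",to(P(d,C,t,0,0,.004)),to(P(d,C,t,0,0,.008)))
for h in(0,.003,.006): print(h,"1.5 tip",to(P(d,C,t,1.5,.03,h)),"1.3",to(P(d,C,t,1.3,.03,h)))
cv2.imwrite("pics/ov5.png",im)
E
```

```text
0.7149115234564825 [0.6587576  0.00139141 0.0976111  0.58292295 0.03109517] 33.39902470611818
0.714911621700904 [0.65875642 0.00139157 0.09761624 0.58292212 0.03109503] 33.39897712204826
0.7149117261787129 [0.65875566 0.00139159 0.09761932 0.5829213  0.031095  ] 33.398930238378945
centre [392.74743091 266.4734323 ] raised 4mm [398.43027937 238.67383227] [404.12927674 210.79523426]
0 1.5 tip [387.30424357 347.96935781] 1.3 [432.39762779 354.70403628]
0.003 1.5 tip [391.6534522  326.75337477] 1.3 [436.79301127 333.50915292]
0.006 1.5 tip [396.01212928 305.49120352] 1.3 [441.19795749 312.26815728]
```

View pics/ov5.png

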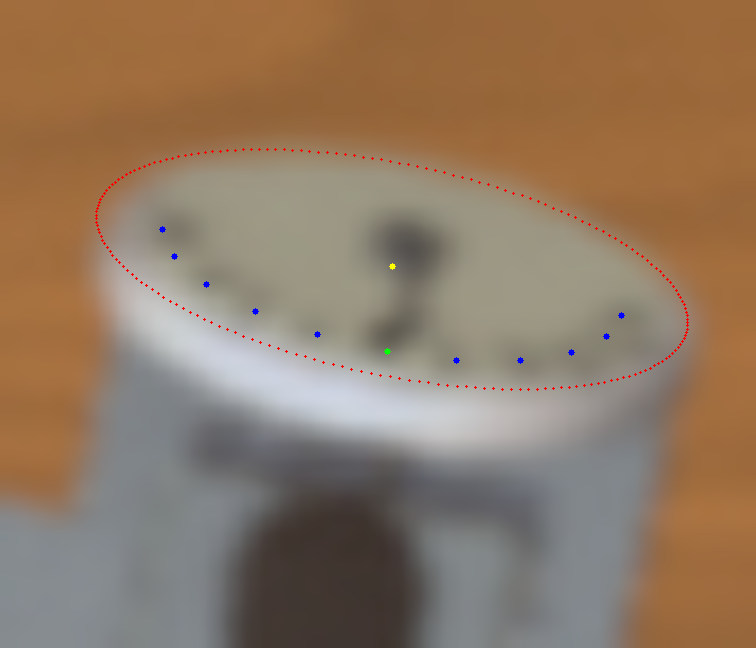

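Run:
```python
from ov import *
np.set_printoptions(linewidth=250)
for k in("top4","top5"):
    d=load(k);g=d["pixels"].sum(-1)//3
    print(k);print("      ",np.arange(334,350));
    for v in range(182,194): print(v,g[v,334:350])
d=load("top5");p=np.load("pics/dial.npy")
for h in(.002,.004):
  print(h,"c",P(d,p[:3],p[3],0,0,h));
  for f in(1.3,1.4,1.5,1.6): print(f,[P(d,p[:3],p[3],f,r,h).round(2).tolist() for r in(.01,.02,.026,.03)])
```

```text
top4
       [334 335 336 337 338 339 340 341 342 343 344 345 346 347 348 349]
182 [147 146 146 146 146 144 144 144 142 140 140 136 131 126 121 117]
183 [148 147 147 146 141 134 132 134 138 143 145 144 143 141 136 128]
184 [147 148 146 142 128 108  97 100 118 136 144 146 146 146 144 142]
185 [147 147 146 141 124 100  85  84 101 127 141 145 146 146 146 147]
186 [146 146 145 142 131 116 104 100 105 120 133 141 146 146 147 147]
187 [146 146 145 144 142 138 133 127 126 122 122 130 139 144 147 148]
188 [145 144 143 145 142 140 141 141 143 138 128 120 123 132 140 144]
189 [144 135 138 142 129 122 134 144 146 144 142 132 123 119 124 134]
190 [149 138 143 143 119 101 124 142 144 145 145 141 132 126 121 120]
191 [172 170 167 159 137 123 137 146 142 140 143 136 124 126 127 121]
192 [203 196 187 181 178 174 168 163 151 146 147 143 131 129 138 138]
193 [211 211 209 208 206 200 190 181 174 169 166 164 157 153 152 150]
top5
       [334 335 336 337 338 339 340 341 342 343 344 345 346 347 348 349]
182 [147 146 146 145 145 144 144 142 141 138 137 134 129 123 116 113]
183 [148 146 146 146 143 137 135 1
[... 718 characters left out ...]
 157 152 152 149]
0.002 c [339.50482449 185.56019367]
1.3 [[340.23, 187.17], [340.97, 188.8], [341.41, 189.78], [341.71, 190.45]]
1.4 [[339.82, 187.11], [340.14, 188.69], [340.33, 189.64], [340.46, 190.29]]
1.5 [[339.41, 187.04], [339.31, 188.55], [339.25, 189.46], [339.21, 190.07]]
1.6 [[338.99, 186.96], [338.48, 188.38], [338.16, 189.24], [337.95, 189.82]]
0.004 c [339.6627933  184.78743513]
1.3 [[340.39, 186.39], [341.13, 188.01], [341.58, 189.0], [341.88, 189.66]]
1.4 [[339.98, 186.34], [340.3, 187.91], [340.5, 188.86], [340.63, 189.5]]
1.5 [[339.57, 186.27], [339.47, 187.77], [339.41, 188.68], [339.37, 189.29]]
1.6 [[339.15, 186.18], [338.64, 187.59], [338.32, 188.45], [338.11, 189.03]]
```

```bash
cat > phot.py <<'E'
from h import *
from scipy.optimize import least_squares
from scipy.ndimage import gaussian_filter
import sys
u0,v0,W,H,S=318,172,42,28,6
def render(d,C,yaw,t,r1,r2,r1z,tw,zw,phi,h,nl,nw,hr,blur,at,az,an):
    K=d["camera_matrix"];M=d["pose"]
    X=np.array([np.cos(yaw),np.sin(yaw),0]);Y=np.array([-np.sin(yaw),np.cos(yaw),0]);Z=np.array([0,0,1.])
    l=-Y;up=-np.sin(t)*X+np.cos(t)*Z;n=np.cos(t)*X+np.sin(t)*Z
    uu=u0-.5+(np.arange(W*S)+.5)/S;vv=v0-.5+(np.arange(H*S)+.5)/S
    U,V=np.meshgrid(uu,vv)
    R=np.stack([(U-K[0,2])/K[0,0],(V-K[1,2])/K[1,1],np.ones_like(U)],-1)@M[:3,:3].T;o=M[:3,3]
    def pl(hh):
        s=((C+hh*n-o)@n)/(R@n);Q=o+R*s[...,None]-C;return Q@l,Q@up
    sg=lambda x,e=.0006:1/(1+np.exp(-np.clip(x/e,-40,40)))
    a,b=pl(0);r=np.hypot(a,b);th=np.arctan2(b,a)
    D=np.zeros(U.shape)
    for k in range(11):
        f=.3*k;al=a*np.cos(f)+b*np.sin(f);ac=-a*np.sin(f)+b*np.cos(f)
        if k==5: D=np.maximum(D,az*sg(al-r1z)*sg(r2-al)*sg(zw/2-abs(ac)))
        else: D=np.maximum(D,at*sg(al-r1)*sg(r2-al)*sg(tw/2-abs(ac)))
    a2,b2=pl(h);al=a2*np.cos(phi)+b2*np.sin(phi);ac=-a2*np.sin(phi)+b2*np.cos(phi)
    D=np.maximum(D,an*np.maximum(sg(al)*sg(nl-al)*sg(nw/2-abs(ac)),sg(hr-np.hypot(a2,b2))))
    D=gaussian_filter(D,blur*S).reshape(H,S,W,S).mean((1,3))
    mask=(r.reshape(H,S,W,S).mean((1,3))<.0345)
    return D,mask
tags=sys.argv[1:]
ds=[load(k) for k in tags];G=[147-d["pixels"][v0:v0+H,u0:u0+W].astype(float).mean(-1) for d in ds]
N=len(tags);p0=np.load("pics/dial.npy")
guess={"top0":0.,"top3":0.,"top4":.7,"top5":1.45}
zoff={"top0":.011,"top3":.005,"top4":.002,"top5":0}
s=np.array([.002,.002,.002,.05,.05,.002,.002,.002,.0005,.0005,.002,.003,.001,.001,.2,30,30,30]+[.1]*N+[.002]*N)
x0=np.array([*p0[:3],-.218,p0[3],.028,.033,.025,.001,.002,.004,.030,.0015,.004,.6,80,90,100]+[guess.get(k,1.5) for k in tags]+[zoff.get(k,0) for k in tags])
mask0=None
def res(y,full=False):
    x=y*s+0;o=[]
    for i in range(N):
        C=x[:3]+np.array([0,0,x[18+N+i]])
        D,m=render(ds[i],C,x[3],x[4],x[5],x[6],x[7],x[8],x[9],x[18+i],x[10],x[11],x[12],x[13],x[14],x[15],x[16],x[17])
        if full: o.append((D,M[i]));continue
        o.append(((D-G[i])*M[i]).ravel())
    if full:return o
    pr=[(x[2]+x[18+N]-p0[2]-x0[18+N])/.003*5,(x[3]+.218)/.02*5,(x[8]-.001)/.0005*5,(x[9]-.002)/.001*5,(x[12]-.0015)/.001*5,(x[14]-.6)/.2*5]
    return np.concatenate(o+[np.array(pr)])
M=[]
for i in range(N):
    D,m=render(ds[i],x0[:3]+np.array([0,0,x0[18+N+i]]),*x0[3:10],x0[18+i],*x0[10:18]);M.append(m.astype(float)*(G[i]>-12))
r=least_squares(res,x0/s,loss="soft_l1",f_scale=8,max_nfev=60)
x=r.x*s
print("rms",np.sqrt(np.mean(np.concatenate([v for v in[res(r.x)]])**2)))
print("C",x[:3].round(4),"yaw",np.degrees(x[3]).round(2),"tilt",np.degrees(x[4]).round(2),x[5:18].round(4))
J=r.jac;cov=np.linalg.pinv(J.T@J)*2*r.cost/max(1,sum(m.sum() for m in M));sd=np.sqrt(np.diag(cov))*s
for i,k in enumerate(tags): print(k,"phi",x[18+i].round(3),"+-",sd[18+i].round(3),"dz",x[18+N+i].round(4))
o=res(r.x,True)
vis=np.vstack([np.hstack([np.clip(147-G[i],0,255)*M[i],(147-o[i][0])*M[i]]) for i in range(N)]).astype(np.uint8)
cv2.imwrite("pics/phot.png",cv2.resize(vis,None,fx=6,fy=6,interpolation=cv2.INTER_NEAREST)[:600])
E
time python3 phot.py top5 top4 top3
```

```text
rms 1.7681444652653606
C [0.6601 0.     0.1004] yaw -15.9 tilt 34.61 [3.050000e-02 3.240000e-02 2.340000e-02 1.300000e-03 1.500000e-03
 2.100000e-03 3.210000e-02 2.600000e-03 5.700000e-03 8.513000e-01
 4.465652e+02 2.359503e+02 1.034128e+02]
top5 phi 1.41 +- 0.01 dz -0.0027
top4 phi 0.648 +- 0.022 dz -0.0018
top3 phi -0.056 +- 0.026 dz 0.0043
real	1m31.979s
user	1m29.420s
sys	0m9.679s
```

View pics/phot.png

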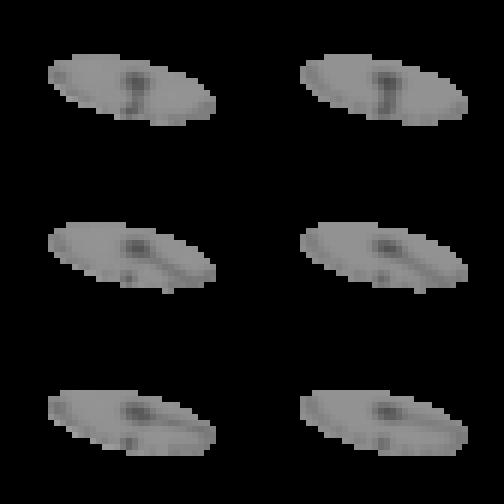

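Fit reads about 1.41–1.45, slightly short of 1.5, so I'll trim by about 0.2 mm.

Call:
step_arm:
  series:
    - [0.6,0.2,1,0,0]
    - [0.6,0.2,1,0,0]
    - [0.6,0.2,1,0,0]
    - [0.6,0.2,1,0,0]
    - [0.6,0.2,1,0,0]
    - [0.6,0.2,1,0,0]
    - [0.6,0.2,1,-0.5,0]
    - [0.6,0.2,1,-0.5,0]
    - [0.6,0,0,-1,0]
    - [0.6,0,0,-1,0]
    - [0.6,0,0,0,0]
    - [0,0,0,0,0]

```text
time: 14.2
tool_pos: [0.6033, 0.0097, 0.142]
tool_rot: [3.142, 0.001, -0.218]
contact_force: [0.2, -0.8, 0.3]
opening: 0.0507
```

Call:
step_arm:
  series:
    - [0,0,0,0,0]
    - [0,0,0,0,0]
    - [0,0,0,0,0]
    - [0,0,0,0,0]

```text
time: 14.6
tool_pos: [0.6038, 0.0092, 0.1428]
tool_rot: [-3.141, -0.002, -0.219]
contact_force: [-1.0, 0.8, 4.1]
opening: 0.0252
```

```bash
python3 -c "
from cell import sensors
o=sensors.observe();print(o['tool_pos'],o['contact_force'])"
```

```text
[0.60380757 0.00919952 0.1428407 ] [-1.03984728  0.75116487  4.07025362]
```

Call:
step_arm:
  series:
    - [0,0,0,-0.012,0]
    - [0,0,0,0,0]

```text
time: 14.8
tool_pos: [0.6038, 0.0092, 0.1428]
tool_rot: [-3.141, -0.002, -0.219]
contact_force: [-0.5, 0.5, 4.7]
opening: 0.0254
```

```bash
python3 -c "
from cell import sensors
o=sensors.observe();print(o['tool_pos'],o['contact_force'])"
```

```text
[0.6038038  0.00921889 0.14282966] [-0.51037376  0.47685606  4.66517379]
```

Call:
step_arm:
  series:
    - [0,0,0,-0.014,0]
    - [0,0,0,0,0]

```text
time: 15.0
tool_pos: [0.6038, 0.0092, 0.1426]
tool_rot: [-3.141, -0.002, -0.219]
contact_force: [-1.4, -0.3, 6.6]
opening: 0.0253
```

```bash
python3 -c "
from cell import sensors
o=sensors.observe();print(o['tool_pos'],o['contact_force'])"
```

```text
[0.60378607 0.00920815 0.14259306] [-1.44907268 -0.31897404  6.59515537]
```

Moved 0.24 mm. I'll release and look.

Call:
step_arm:
  series:
    - [0.6,0,0,0,0]
    - [0.6,0,0,0,0]
    - [0.6,0,0,1,0]
    - [0.6,0,0,1,0]
    - [0.6,-0.2,-1,0.5,0]
    - [0.6,-0.2,-1,0.5,0]
    - [0.6,-0.2,-1,0,0]
    - [0.6,-0.2,-1,0,0]
    - [0.6,-0.2,-1,0,0]
    - [0.6,-0.2,-1,0,0]
    - [0.6,-0.2,-1,0,0]
    - [0.6,-0.2,-1,0,0]

```text
time: 16.2
tool_pos: [0.5628, -0.1919, 0.2159]
tool_rot: [3.142, 0.001, -0.219]
contact_force: [0.5, -0.4, -0.3]
opening: 0.0551
```

```bash
python3 look.py 6; python3 phot.py top6 top5 top3
```

```text
rms 1.7973300842649342
C [ 6.601e-01 -1.000e-04  9.830e-02] yaw -15.73 tilt 34.75 [3.000000e-02 3.280000e-02 2.330000e-02 1.300000e-03 1.800000e-03
 2.000000e-03 3.140000e-02 2.400000e-03 5.800000e-03 8.319000e-01
 3.028878e+02 1.936526e+02 9.675890e+01]
top6 phi 1.478 +- 0.011 dz -0.0006
top5 phi 1.409 +- 0.011 dz -0.0005
top3 phi -0.046 +- 0.03 dz 0.0067
```

View pics/e6.png

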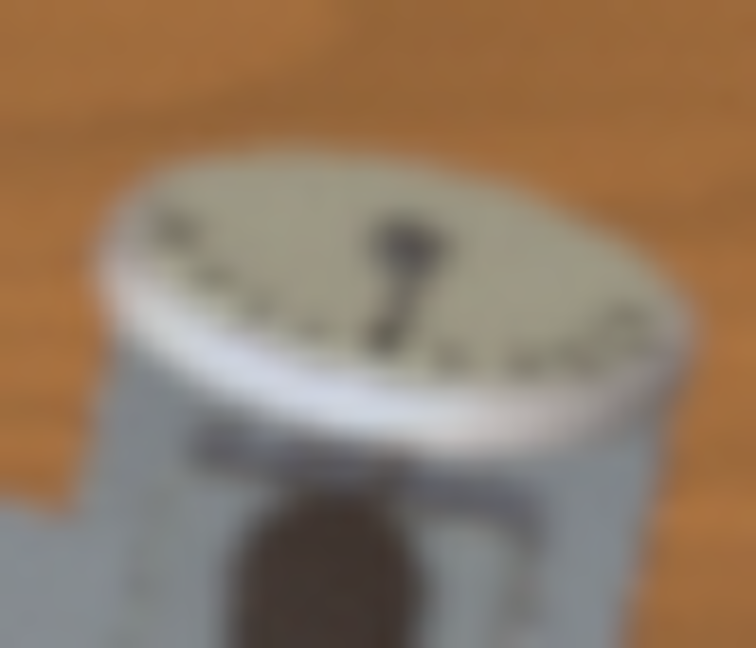

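Needle now reads 1.48–1.5, with the hub at (405,243) and the needle running into the long tick at (383,335). The head is set. Next the master: grip its rear.

Call:
step_arm:
  series:
    - [0.6,-0.19,0.985,0,0]
    - [0.6,-0.19,0.985,0,0]
    - [0.6,-0.19,0.985,0,0]
    - [0.6,-0.19,0.985,0,0]
    - [0.6,-0.19,0.985,0,0]
    - [0.6,-0.19,0.985,0,0]
    - [0.6,-0.19,0.985,-0.5,0]
    - [0.6,-0.19,0.985,-0.7,0]
    - [0.6,-0.19,0.985,-0.8,0]
    - [0.6,0,0,-0.8,0]
    - [0.6,0,0,0,0]

```text
time: 17.4
tool_pos: [0.5186, 0.0323, 0.1439]
tool_rot: [3.141, 0.006, -0.217]
contact_force: [0.2, -0.1, -0.4]
opening: 0.055
```

Run:
```python
from h import *
d=shot("side","side7");cv2.imwrite("pics/c8.png",crop(d["pixels"],270,170,370,290,5))
d=shot("top","top7");cv2.imwrite("pics/c9.png",crop(d["pixels"],280,165,390,285,5))
```

```text
(no output)
```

View pics/c8.png

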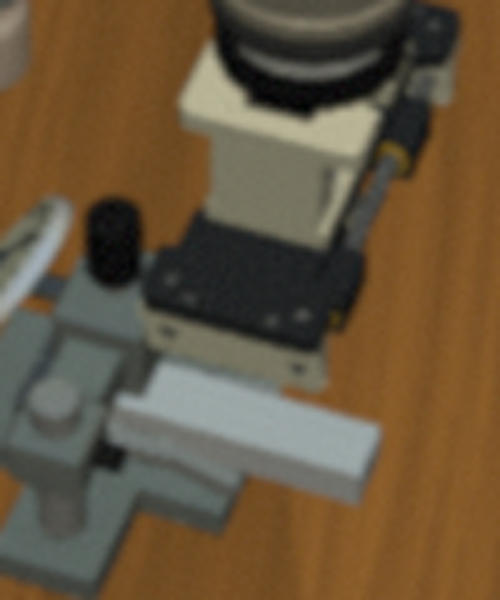

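View pics/c9.png

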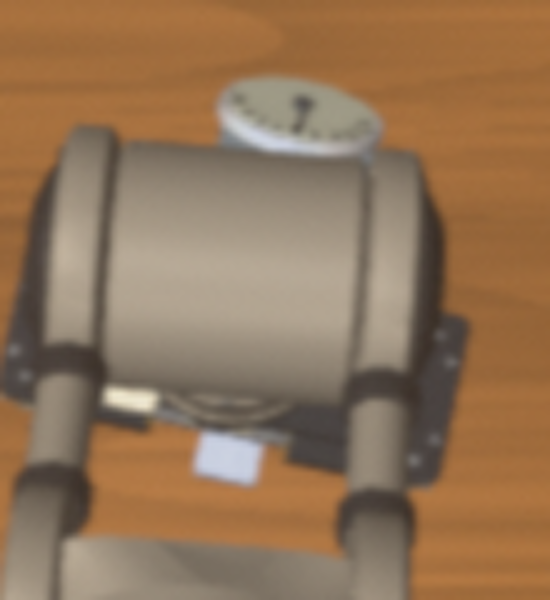

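Call:
step_arm:
  series:
    - [0.6,0,-0.04,-0.95,0]
    - [0.6,0,0,-0.95,0]
    - [0.6,0,0,-0.95,0]
    - [0.6,0,0,-0.95,0]
    - [0.6,0,0,-0.64,0]
    - [0.6,0,0,0,0]
    - [0.4,0,0,0,0]
    - [0,0,0,0,0]
    - [0,0,0,0,0]
    - [0,0,0,0,0]
  squeeze: 45

```text
time: 18.5
tool_pos: [0.5211, 0.0294, 0.0362]
tool_rot: [3.141, -0.002, -0.219]
contact_force: [-1.1, -1.5, 5.7]
opening: 0.0296
```

Call:
step_arm:
  series:
    - [0,0,0,0,0]
    - [0,0,0,0,0]

```text
time: 18.7
tool_pos: [0.5211, 0.0294, 0.0362]
tool_rot: [3.141, -0.002, -0.219]
contact_force: [-1.8, -1.7, 6.4]
opening: 0.0294
```

Call:
step_arm:
  series:
    - [0,0,0,0.1,0]
    - [0,-0.2,0.044,0,0]
    - [0,-0.39,0.087,0,0]
    - [0,-0.39,0.087,0,0]
    - [0,-0.39,0.087,0,0]

```text
time: 19.2
tool_pos: [0.4846, 0.0379, 0.0375]
tool_rot: [3.141, 0.002, -0.219]
contact_force: [-0.3, -0.0, -3.2]
opening: 0.0295
```

Call:
step_arm:
  series:
    - [0,-0.39,0.087,0,0]
    - [0,-0.39,0.087,0,0]
    - [0,-0.39,0.087,0,0]
    - [0,-0.39,0.087,0,0]
    - [0,-0.39,0.087,0,0]
    - [0,-0.39,0.087,0,0]
    - [0,-0.39,0.087,0,0]
    - [0,-0.39,0.087,0,0]
    - [0,0,0,0,0]

```text
time: 20.1
tool_pos: [0.4065, 0.0551, 0.0376]
tool_rot: [3.141, 0.002, -0.218]
contact_force: [-0.0, -0.4, -2.8]
opening: 0.0297
```

Run:
```python
from h import *
d=shot("side","side8");cv2.imwrite("pics/c10.png",crop(d["pixels"],250,170,400,290,5))
```

```text
(no output)
```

View pics/c10.png

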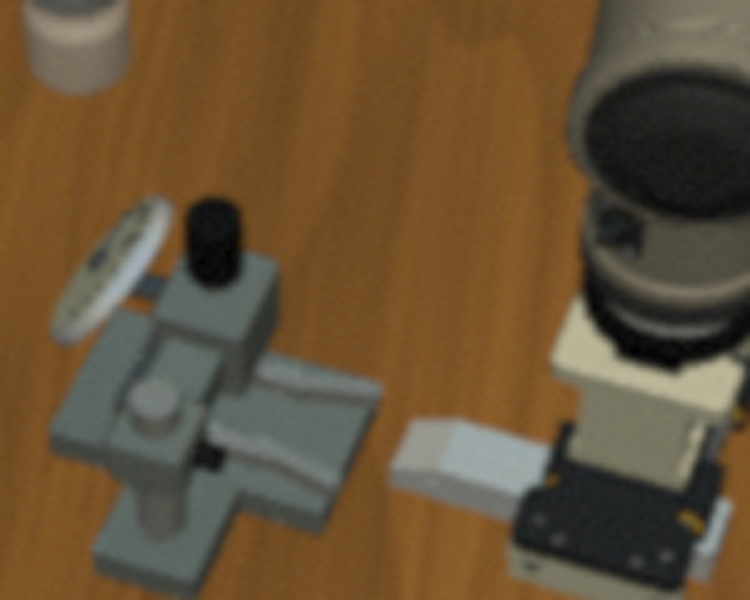

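The master is out, held level, with its nose about 10 mm clear of the base. I'll move it left and lay it down.

Call:
step_arm:
  series:
    - [0,0,0.92,0,0]
    - [0,0,0.92,0,0]
    - [0,0,0.92,0,0]
    - [0,0,0.92,0,0]
    - [0,0,0.92,0,0]
    - [0,0,0,-0.4,0]
    - [0,0,0,-0.3,0]
    - [0,0,0,-0.06,0]
    - [0,0,0,-0.04,0]
    - [0,0,0,0,0]

```text
time: 21.15
tool_pos: [0.4084, 0.1692, 0.0176]
tool_rot: [3.141, 0.0, -0.22]
contact_force: [-0.4, 0.7, -2.6]
opening: 0.0296
```

Call:
step_arm:
  series:
    - [0,0,0,-0.04,0]

```text
time: 21.25
tool_pos: [0.4087, 0.1695, 0.0172]
tool_rot: [-3.141, -0.001, -0.22]
contact_force: [-4.1, -3.4, 16.1]
opening: 0.0297
```

Call:
step_arm:
  series:
    - [0,0,0,0.05,0]
    - [0.4,0,0,0,0]
    - [0.6,0,0,0,0]
    - [0.6,0,0,0,0]
    - [0.6,0,0,0.5,0]
    - [0.6,0,0,1,0]
    - [0.6,0,0,1,0]
    - [0.6,0,-0.9,1,0.5]

```text
time: 22.05
tool_pos: [0.4085, 0.1484, 0.1065]
tool_rot: [-3.141, -0.001, -0.176]
contact_force: [0.3, 0.1, -0.1]
opening: 0.0551
```

Run:
```python
from h import *
d=shot("top","top9");cv2.imwrite("pics/c11.png",crop(d["pixels"],200,160,400,310,4))
d=shot("side","side9");cv2.imwrite("pics/c12.png",crop(d["pixels"],250,170,400,290,5))
```

```text
(no output)
```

View pics/c11.png

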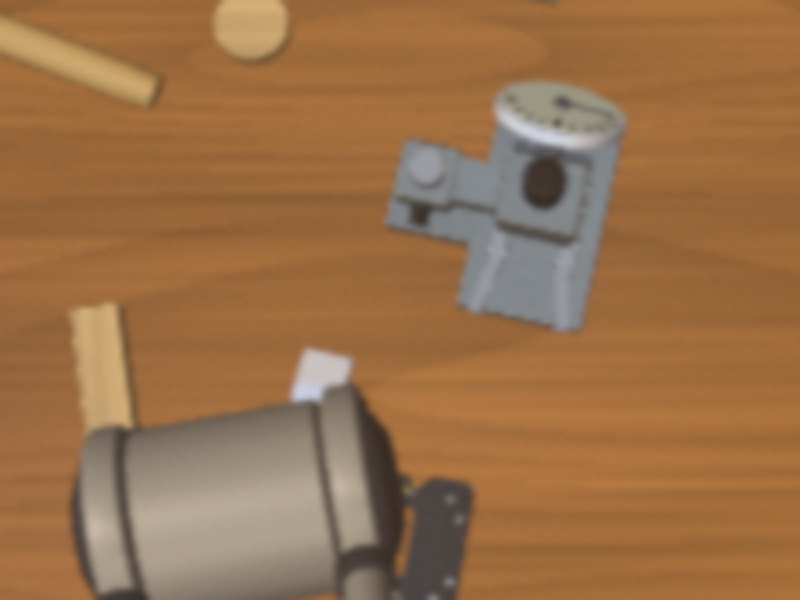

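View pics/c12.png

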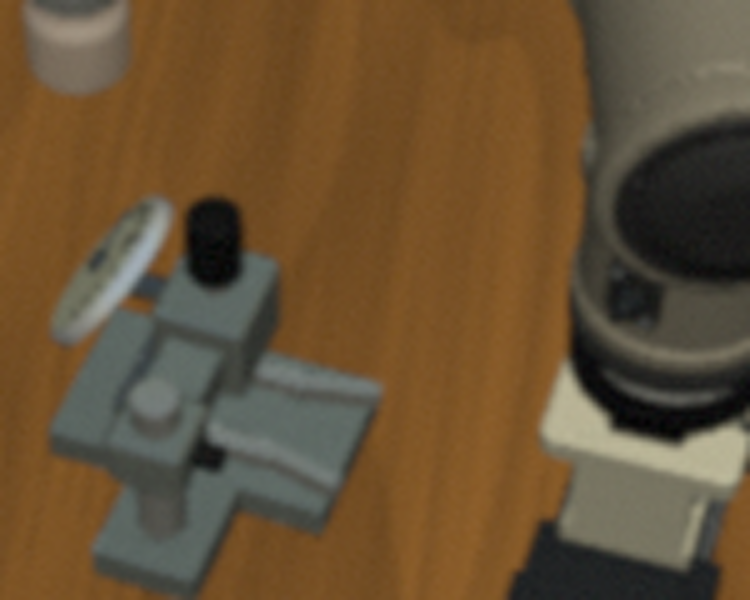

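Run:
```python
from h import *
t=load("top9")
w=lambda x,y,z: pt(t,200+(x+.5)/4-.5,160+(y+.5)/4-.5,z)[:2]*1000
fl,fr,br=w(458,303,.02),w(580,331,.02),w(626,140,.02)
an=lambda a,b:np.degrees(np.arctan2(*(b-a)[::-1]))
print("base",fl,fr,an(fr,fl)-90,np.linalg.norm(fl-fr),an(fr,br),"mid",(fl+fr)/2)
rl,rr=w(475,308,.03),w(567,329,.03);print("rail tips",rl,rr,"mid",(rl+rr)/2,np.linalg.norm(rl-rr))
s=load("top0");W=lambda x,y,z: pt(s,440+(x+.5)/5-.5,195+(y+.5)/5-.5,z)[:2]*1000
a,b,c,d=W(105,353,.024),W(170,343,.024),W(50,63,.014),W(112,55,.014)
print("strip rear",a,b,"nose",c,d,"yaw",an((a+b)/2,(c+d)/2),np.linalg.norm((a+b)/2-(c+d)/2),"rearmid",(a+b)/2)
S=load("side0");q=lambda x,y,z: pt(S,295+(x+.5)/8-.5,140+(y+.5)/8-.5,z)[:2]*1000
print("side rear top",q(540,108,.024),q(540,177,.024),"nose",q(80,190,.014))
cv2.imwrite("pics/c13.png",crop(t["pixels"],310,200,352,246,13))
```

```text
base [550.92915702  63.61907642] [532.85945055 -12.88227555] -13.289752228290624 78.606431960261 -13.97214230223882 mid [541.89430379  25.36840043]
rail tips [546.41779019  52.81271309] [532.97102882  -4.42483578] mid [539.6944095   24.19393865] 58.79585352714248
strip rear [ 473.79169552 -301.16657227] [ 478.62227821 -333.81329112] nose [ 622.52211618 -281.35273776] [ 626.52928697 -313.1437875 ] yaw 7.7713817486006045 149.6935746758515 rearmid [ 476.20698686 -317.4899317 ]
side rear top [ 472.64626994 -334.38747046] [ 469.90779737 -301.72432517] nose [ 619.37020025 -285.06167815]
```

View pics/c13.png

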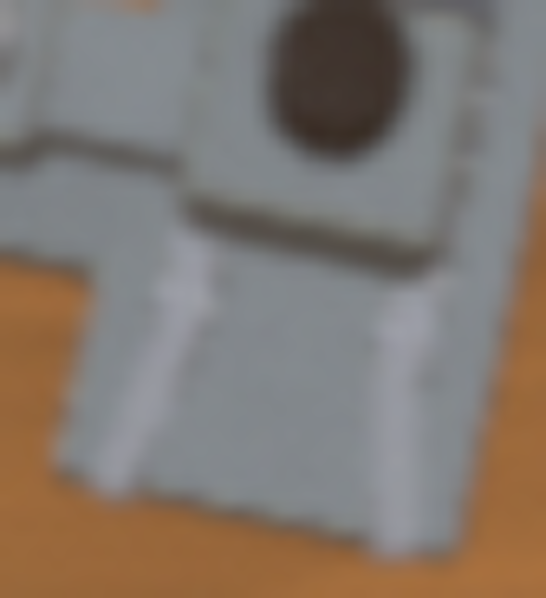

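Run:
```python
from h import *
t=load("top0");P=pts(t)[290:365,425:510].reshape(-1,3)
Q=P[(P[:,2]>.012)&(P[:,2]<.25)];print(Q.min(0),Q.max(0),np.percentile(Q,[1,99],axis=0).round(3))
print(pt(t,468,298,.02),pt(t,500,310,.1),pt(t,484,300,.1))
```

```text
[ 0.24299669 -0.36315906  0.01214955] [ 0.38957097 -0.22123609  0.18049811] [[ 0.251 -0.355  0.014]
 [ 0.386 -0.226  0.176]]
[ 0.39260263 -0.31748159  0.02      ] [ 0.36380762 -0.36889441  0.1       ] [ 0.38702481 -0.33272551  0.1       ]
```

Call:
step_arm:
  series:
    - [0.6,0.19,-0.97,0.5,0.21]
    - [0.6,0.19,-0.97,0.5,0.21]
    - [0.6,0.19,-0.97,0.5,0.21]
    - [0.6,0.19,-0.97,0.5,0.21]
    - [0.6,0.19,-0.97,0,0.21]
    - [0.6,0.19,-0.97,0,0.21]
    - [0.6,0.19,-0.97,0,0.21]
    - [0.6,0.19,-0.97,0,0.21]
    - [0.6,0.19,-0.97,0,0.21]
    - [0.6,0.19,-0.97,0,0.21]
    - [0.6,0.19,-0.97,0,0.21]
    - [0.6,0.19,-0.97,0,0.21]

```text
time: 23.35
tool_pos: [0.4653, -0.1443, 0.1545]
tool_rot: [-3.141, 0.001, 0.023]
contact_force: [-0.9, 0.5, -0.3]
opening: 0.0548
```

Call:
step_arm:
  series:
    - [0.6,0.19,-0.97,0,0.21]
    - [0.6,0.19,-0.97,0,0.21]
    - [0.6,0.19,-0.97,0,0.21]
    - [0.6,0.19,-0.97,0,0.21]
    - [0.6,0.19,-0.97,0,0.21]
    - [0.6,0.19,-0.97,0,0.21]
    - [0.6,0.19,-0.97,0,0.21]
    - [0.6,0,0,0,0]
    - [0.6,0,0,0,0]

```text
time: 24.25
tool_pos: [0.4983, -0.313, 0.1542]
tool_rot: [-3.14, 0.001, 0.139]
contact_force: [-0.1, 1.3, -0.9]
opening: 0.055
```

Run:
```python
from h import *
d=shot("top","top10");s=shot("side","side10");cv2.imwrite("pics/c14.png",np.hstack([crop(d["pixels"],410,160,520,280,3.6),crop(s["pixels"],280,60,390,180,3.6)]))
```

```text
(no output)
```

View pics/c14.png

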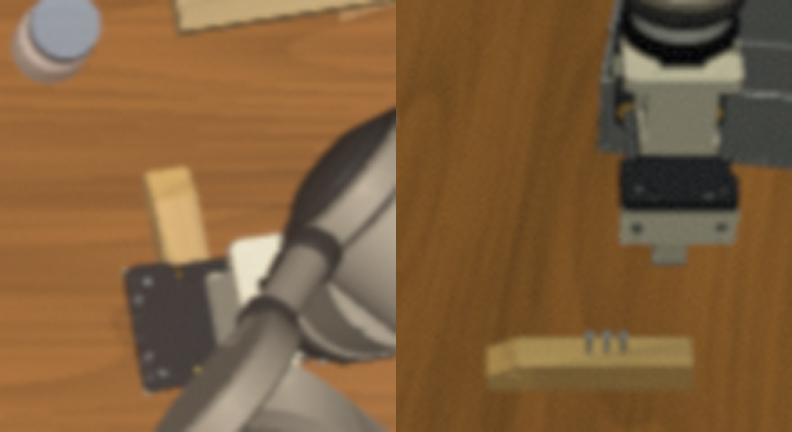

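The gripper is squarely over the strip's rear, behind the pins, and the yellow comparator ends at x=0.39, clear of it. Descending to grip.

Call:
step_arm:
  series:
    - [0.6,0.05,0,-0.95,0]
    - [0.6,0,0,-0.95,0]
    - [0.6,0,0,-0.95,0]
    - [0.6,0,0,-0.95,0]
    - [0.6,0,0,-0.95,0]
    - [0.6,0,0,-0.5,0]
    - [0.6,0,0,0,0]
    - [0.4,0,0,0,0]
    - [0.25,0,0,0,0]
    - [0.25,0,0,0,0]
    - [0.25,0,0,0,0]
  squeeze: 20

```text
time: 25.45
tool_pos: [0.5003, -0.314, 0.0253]
tool_rot: [3.14, -0.001, 0.14]
contact_force: [0.1, -0.3, 3.2]
opening: 0.0298
```

Call:
step_arm:
  series:
    - [0.1,0,0,0,0]
    - [0.1,0,0,0,0]
    - [0.1,0,0,0,0]

```text
time: 25.75
tool_pos: [0.5003, -0.314, 0.0253]
tool_rot: [3.14, -0.001, 0.14]
contact_force: [-1.0, 0.0, 6.1]
opening: 0.0298
```

Call:
step_arm:
  series:
    - [0.1,0,0,0.8,0]
    - [0.1,0,0,1,0]
    - [0.1,0,0,1,0]
    - [0.1,0,1,0.2,-0.2]
    - [0.1,0,1,0,-0.2]
    - [0.1,0,1,0,-0.2]
    - [0.1,0,1,0,-0.2]
    - [0.1,0,1,0,-0.2]
    - [0.1,0,1,0,-0.2]

```text
time: 26.65
tool_pos: [0.4994, -0.1623, 0.0991]
tool_rot: [-3.141, 0.001, 0.044]
contact_force: [-0.4, -0.8, -0.9]
opening: 0.0297
```

Call:
step_arm:
  series:
    - [0.1,-0.445,0.975,0,-0.367]
    - [0.1,-0.445,0.975,0,-0.367]
    - [0.1,-0.445,0.975,0,-0.367]
    - [0.1,-0.445,0.975,0,-0.367]
    - [0.1,-0.445,0.975,0,-0.367]
    - [0.1,-0.445,0.975,0,-0.367]
    - [0.1,-0.445,0.975,0,-0.367]
    - [0.1,-0.445,0.975,0,-0.367]
    - [0.1,-0.445,0.975,0,-0.367]
    - [0.1,0,0,0,0]
    - [0.1,0,0,0,0]

```text
time: 27.75
tool_pos: [0.3997, 0.0562, 0.0993]
tool_rot: [3.141, -0.0, -0.218]
contact_force: [-0.1, 0.2, -0.2]
opening: 0.0297
```

Run:
```python
from h import *
d=shot("top","top11");s=shot("side","side11");cv2.imwrite("pics/c15.png",np.hstack([crop(d["pixels"],260,165,380,325,3.3),crop(s["pixels"],255,160,375,320,3.3)]))
```

```text
(no output)
```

View pics/c15.png

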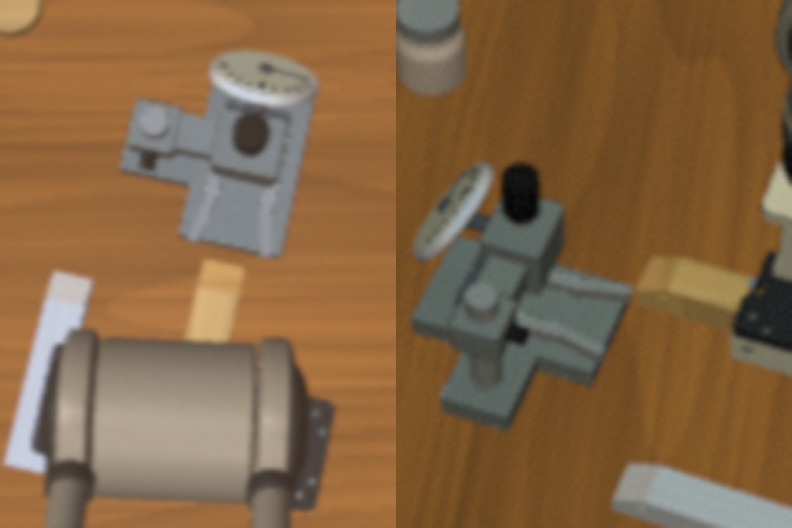

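Top view: the strip's nose is at (222,268), centred on the channel mouth, and the master lies flat at the left. The side view agrees. I'll lower it and enter.

Call:
step_arm:
  series:
    - [0.1,0,0,-0.8,0]
    - [0.1,0,0,-0.8,0]
    - [0.1,0,0,-0.47,0]
    - [0.1,0,0,0,0]

```text
time: 28.25
tool_pos: [0.3992, 0.0552, 0.0462]
tool_rot: [3.141, 0.003, -0.221]
contact_force: [-0.2, 0.4, -1.6]
opening: 0.0298
```

Call:
step_arm:
  series:
    - [0.1,0.39,-0.087,0,0]
    - [0.1,0.39,-0.087,0,0]
    - [0.1,0.39,-0.087,0,0]
    - [0.1,0.39,-0.087,0,0]
    - [0.1,0,0,0,0]

```text
time: 28.75
tool_pos: [0.4408, 0.0468, 0.0479]
tool_rot: [-3.141, -0.003, -0.22]
contact_force: [-0.8, 0.7, -0.3]
opening: 0.0298
```

Run:
```python
from h import *
d=shot("top","top12");s=shot("side","side12");cv2.imwrite("pics/c16.png",np.hstack([crop(d["pixels"],290,180,360,280,5.6),crop(s["pixels"],265,180,345,280,5.6)]))
```

```text
(no output)
```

View pics/c16.png

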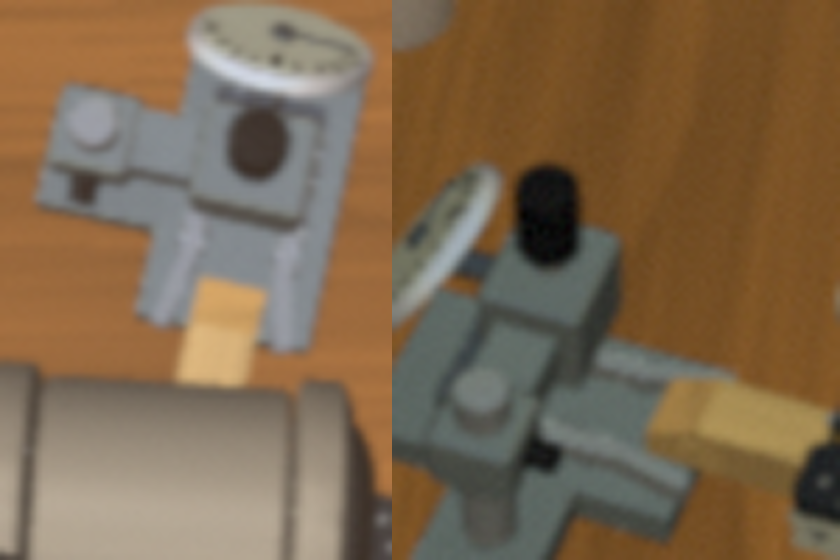

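Call:
step_arm:
  series:
    - [0.1,0.3,-0.067,-0.04,0]
    - [0.1,0.3,-0.067,-0.04,0]
    - [0.1,0,0,0,0]

```text
time: 29.15
tool_pos: [0.455, 0.0437, 0.0455]
tool_rot: [-3.141, -0.001, -0.22]
contact_force: [0.5, -0.0, -0.8]
opening: 0.0301
```

Call:
step_arm:
  series:
    - [0.1,0.3,-0.067,0,0]
    - [0.1,0.3,-0.067,0,0]
    - [0.1,0,0,0,0]

```text
time: 29.45
tool_pos: [0.4702, 0.0402, 0.0456]
tool_rot: [-3.141, -0.002, -0.22]
contact_force: [-0.0, 0.6, -0.7]
opening: 0.0301
```

Call:
step_arm:
  series:
    - [0.1,0.2,-0.045,-0.03,0]
    - [0.1,0.2,-0.045,0,0]
    - [0.1,0.2,-0.045,0,0]
    - [0.1,0,0,0,0]

```text
time: 29.85
tool_pos: [0.4849, 0.0369, 0.0449]
tool_rot: [-3.141, -0.002, -0.22]
contact_force: [0.9, -0.5, 0.2]
opening: 0.0297
```

Call:
step_arm:
  series:
    - [0.1,0.2,-0.045,0,0]
    - [0.1,0.2,-0.045,0,0]
    - [0.1,0,0,0,0]

```text
time: 30.15
tool_pos: [0.4922, 0.0351, 0.0445]
tool_rot: [3.141, 0.004, -0.22]
contact_force: [-7.0, 0.4, 6.4]
opening: 0.03
```

Run:
```python
from h import *
d=shot("top","top13");s=shot("side","side13");cv2.imwrite("pics/c17.png",np.hstack([crop(d["pixels"],290,170,360,270,5.6),crop(s["pixels"],265,180,345,280,5.6)]))
```

```text
(no output)
```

View pics/c17.png

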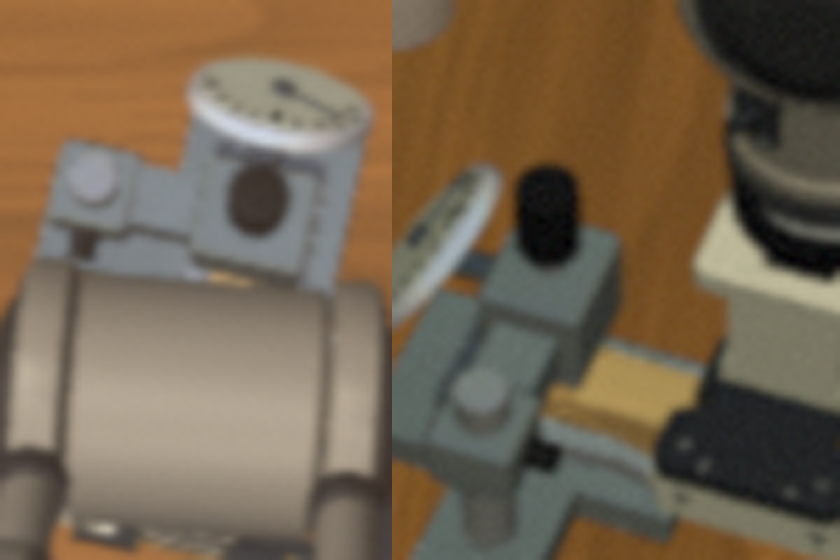

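Call:
step_arm:
  series:
    - [0.1,0.12,-0.027,0.03,0]
    - [0.1,0.12,-0.027,0,0]

```text
time: 30.45
tool_pos: [0.4964, 0.0341, 0.0447]
tool_rot: [3.141, 0.008, -0.22]
contact_force: [-10.5, 2.7, 6.6]
opening: 0.03
```

Call:
step_arm:
  series:
    - [0.1,0.12,-0.027,0,0]
    - [0.1,0.12,-0.027,0,0]

```text
time: 30.65
tool_pos: [0.5008, 0.0331, 0.0446]
tool_rot: [3.14, 0.012, -0.22]
contact_force: [-15.4, 3.8, 11.7]
opening: 0.0299
```

Run:
```python
from h import *
d=shot("top","top14");s=shot("side","side14");cv2.imwrite("pics/c18.png",np.hstack([crop(d["pixels"],315,165,365,235,8),crop(s["pixels"],275,210,325,280,8)]))
for n in("side13","side14"):
    cv2.imwrite(f"pics/z_{n}.png",0*s["pixels"])
```

```text
(no output)
```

View pics/c18.png

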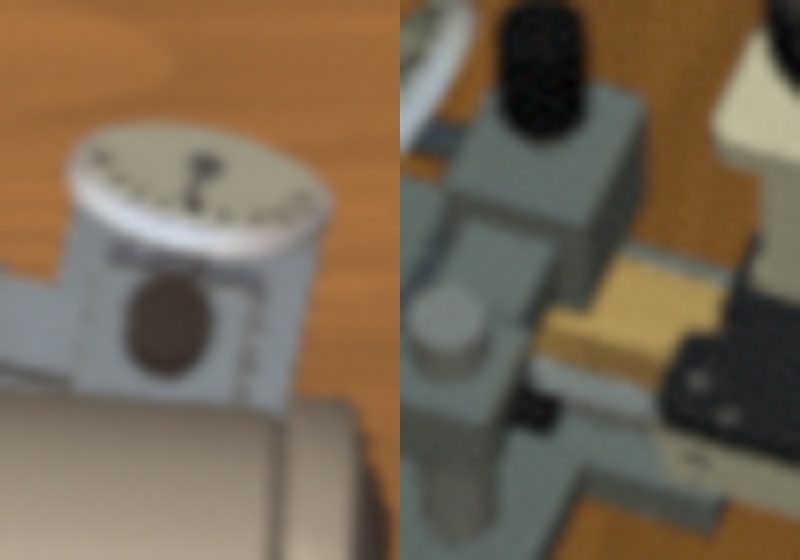

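Call:
step_arm:
  series:
    - [0.1,0,0,0.05,0]
    - [0.1,0,0,0.05,0]

```text
time: 30.95
tool_pos: [0.5026, 0.0327, 0.0466]
tool_rot: [3.141, 0.008, -0.22]
contact_force: [-5.4, 1.1, -2.8]
opening: 0.0301
```

Call:
step_arm:
  series:
    - [0.1,0.08,-0.018,0,0]
    - [0.1,0.08,-0.018,0,0]
    - [0.1,0,0,0,0]

```text
time: 31.25
tool_pos: [0.5086, 0.0314, 0.0471]
tool_rot: [3.141, 0.003, -0.22]
contact_force: [-3.5, 0.5, -2.2]
opening: 0.0297
```

Call:
step_arm:
  series:
    - [0.1,0.08,-0.018,0,0]
    - [0.1,0.08,-0.018,0,0]
    - [0.1,0,0,0,0]

```text
time: 31.55
tool_pos: [0.514, 0.0303, 0.0479]
tool_rot: [3.142, -0.0, -0.22]
contact_force: [-2.7, 1.2, -3.4]
opening: 0.0297
```

Call:
step_arm:
  series:
    - [0.1,0.05,-0.011,-0.03,0]
    - [0.1,0.05,-0.011,-0.02,0]
    - [0.1,0,0,0,0]

```text
time: 31.85
tool_pos: [0.514, 0.0303, 0.0463]
tool_rot: [3.141, 0.005, -0.22]
contact_force: [-10.1, 2.4, 1.1]
opening: 0.0301
```

Run:
```python
from h import *
d=shot("top","top15");s=shot("side","side15");cv2.imwrite("pics/c19.png",np.hstack([crop(d["pixels"],315,165,365,235,8),crop(s["pixels"],275,210,325,280,8)]))
```

```text
(no output)
```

View pics/c19.png

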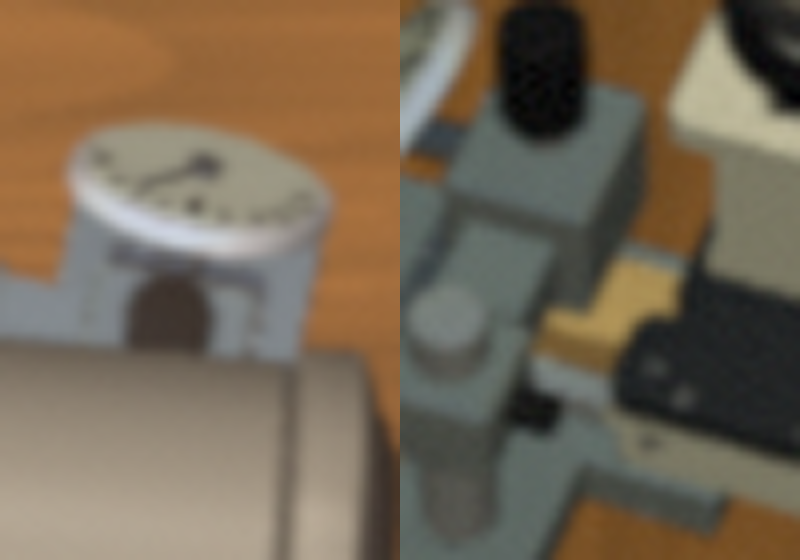

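The needle is at about 2.1, so the spindle is on the strip's flat top. The force rose sharply with no motion, which means the strip is at the stop. I'll ease off and release.

Call:
step_arm:
  series:
    - [0.1,-0.05,0.011,-0.02,0]
    - [0.1,0,0,0,0]

```text
time: 32.15
tool_pos: [0.514, 0.0303, 0.0462]
tool_rot: [3.141, 0.002, -0.22]
contact_force: [-6.8, 1.1, 0.8]
opening: 0.03
```

Call:
step_arm:
  series:
    - [0.4,0,0,0,0]
    - [0.6,0,0,0,0]
    - [0.6,0,0,0,0]
    - [0.6,0,0,0.4,0]
    - [0.6,0,0,1,0]
    - [0.6,0,0,1,0]
    - [0.6,-0.5,0,1,0]
    - [0.6,-1,-0.5,0.5,0]
    - [0.6,-1,-1,0,0]
    - [0.6,-1,-1,0,0]
    - [0.6,-1,-1,0,0]
    - [0.6,0,-1,0,0]

```text
time: 33.35
tool_pos: [0.3999, -0.0826, 0.1445]
tool_rot: [3.141, 0.001, -0.22]
contact_force: [1.3, -0.9, -0.7]
opening: 0.0551
```

Call:
step_arm:
  series:
    - [0.6,0,-1,0,0]
    - [0.6,0,-1,0,0]
    - [0.6,0,-1,0,0]
    - [0.6,0,-1,0,0]
    - [0.6,0,0,0,0]

```text
time: 33.85
tool_pos: [0.4032, -0.1851, 0.1447]
tool_rot: [3.14, -0.003, -0.223]
contact_force: [-1.0, 0.2, 0.1]
opening: 0.055
```

Run:
```python
from h import *
d=shot("top","top16");s=shot("side","side16");cv2.imwrite("pics/c20.png",np.hstack([crop(d["pixels"],280,165,370,285,4.4),crop(s["pixels"],255,180,345,300,4.4)]))
w=lambda x,y,z: pt(d,280+(x+.5)/4.4-.5,165+(y+.5)/4.4-.5,z)[:2]*1000
```

```text
(no output)
```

View pics/c20.png

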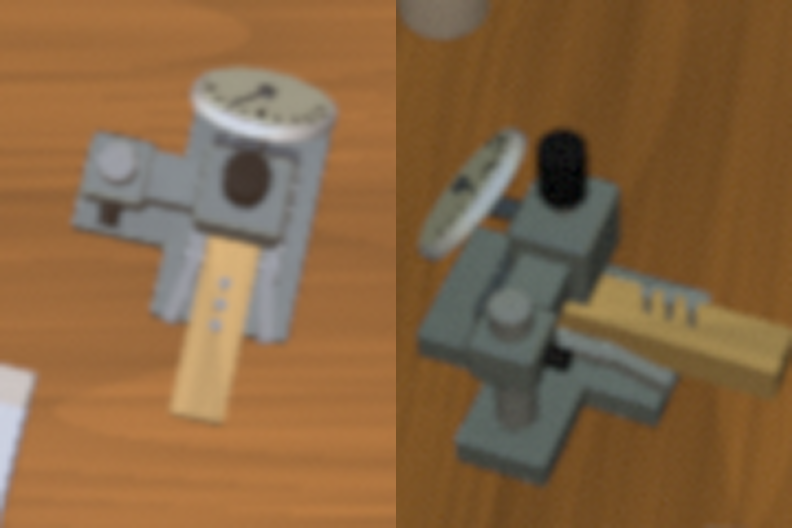

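View pics/top16.png

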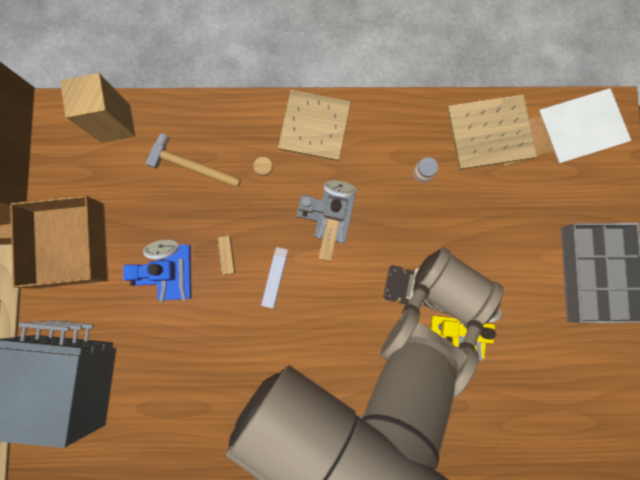

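Call:
step_arm:
  series:
    - [0.6,0,0,1,0]
    - [0.6,0.5,0,1,0]
    - [0.6,0.5,0,1,0]
    - [0.6,0,0,0,0]

```text
time: 34.35
tool_pos: [0.43, -0.1822, 0.2221]
tool_rot: [3.139, -0.007, -0.218]
contact_force: [-0.1, -0.0, -0.4]
opening: 0.055
```

```bash
python3 - <<'E'
from h import *
d=shot("top","top17");t=load("top0")
cv2.imwrite("pics/c21.png",np.hstack([crop(d["pixels"],310,210,350,270,9),crop(t["pixels"],310,210,350,270,9)]))
e=crop(d["pixels"],318,172,360,208,18);cv2.imwrite("pics/e17.png",e)
s=shot("side","side17")
# sub-pixel rear edge along bar axis
a=np.radians(-12.64);O=np.array([.605,.0106])
for nm,im,z in(("strip",d,.044),("master0",t,.042)):
    g=im["pixels"].astype(float)
    xs=np.arange(-.135,-.095,.0005);prof=[]
    for x in xs:
        vals=[]
        for y in np.arange(-.009,.0091,.003):
            q=O+[np.cos(a)*x-np.sin(a)*y,np.sin(a)*x+np.cos(a)*y];uv=proj(im,[*q,z])
            vals.append(cv2.getRectSubPix(im["pixels"],(1,1),(float(uv[0]),float(uv[1])))[0,0].astype(float).sum())
        prof.append(np.mean(vals))
    prof=np.array(prof);gr=np.gradient(prof);print(nm,"rear edge local x mm",xs[np.argmax(abs(gr))]*1000,(abs(gr)**2@xs/ (abs(gr)**2).sum()*1000).round(1))
for nm,(x0,y0,x1,y1) in {"offcut":(215,232,240,277),"disc":(250,152,275,180),"jar":(410,150,445,185)}.items():
    print(nm,np.abs(d["pixels"][y0:y1,x0:x1].astype(int)-t["pixels"][y0:y1,x0:x1]).mean())
E
python3 - <<'E'
E
```

```text
strip rear edge local x mm -119.5 -120.0
master0 rear edge local x mm -121.5 -121.9
offcut 1.1167407407407408
disc 0.7957142857142857
jar 0.7308843537414966
```

View pics/c21.png

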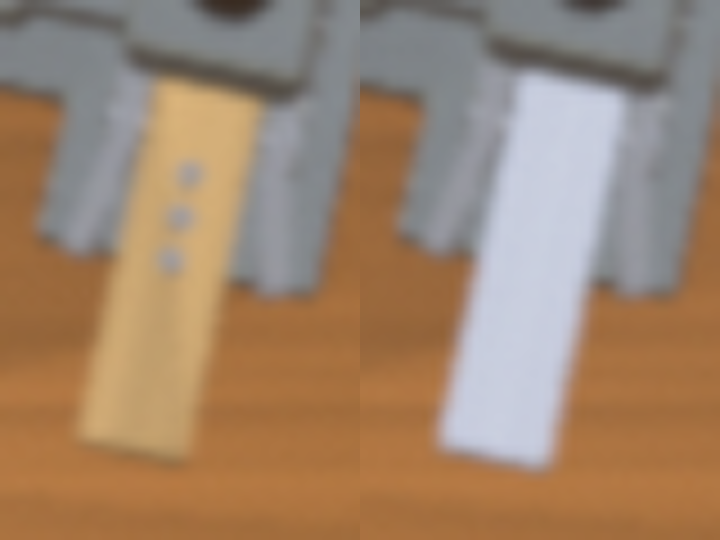

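```bash
python3 -c "
from cell import hand_in;print(hand_in())"
```

```text
the job is handed in; nothing more can be done
None
```

View pics/e17.png

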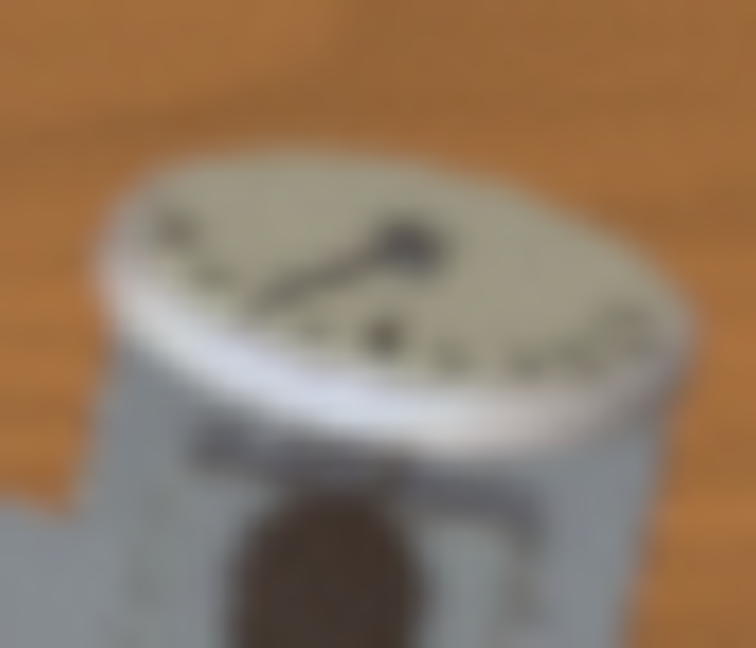

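The job is done and handed in at about 34 s of the 72 s allowed.

- **Zeroing:** I drew the head down in small steps and let go each time to read the dial. On the master, the needle finished at about 1.48–1.5 rad, against a zero mark at 1.5.
- **Master:** I drew it straight out and laid it flat on the table to the left, clear of the comparator. As I set it down, the fingertips touched the table with 16 N. I lifted slightly and released it about 1 mm up.
- **Strip:** I slid it in bevelled end first until the force rose with no more movement, then eased off and let go. While the spindle climbed the bevel, the push briefly reached about 15 N because I was pressing the strip onto the channel floor. I eased that pressure and it went in at 3–5 N, with 10 N at the stop.

**Last checks:**
- The strip's rear edge measured at −120 mm, which is fully home. The cameras are only good to about 2 mm, so the stop contact is the stronger evidence.
- The needle reads about 2.1 rad on the strip, as expected for a part 2 mm thicker than the master, and well short of the end stop.
- The offcut, disc and jar look unmoved compared with the first picture. The last full top view shows nothing else visibly disturbed.
- The master was about 2 mm short of the stop when zeroed. That made no difference, because the spindle was on its flat top.
- No check failed.

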